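# Unload the finished audio modules from the indexing table

## Robot

A 6-joint arm with a two-finger parallel gripper is mounted at the origin on the work surface. World frame = base frame: x ahead of the robot, y to its left, z up, the work surface at z = 0. Lengths are in m, angles in degrees, forces in N, time in s.
With the tool pointing down it reaches from about 0.4 to 0.825 m from the base axis. Payload 7 kg.
Tool frame: the origin (TCP) lies on the centre line of the jaws, within the pads' length; the fingertips stand 22 mm ahead of it and the grasp point (between the pads) lies 3 mm ahead of it; z points along the fingers, y is the line along which they close (so a half turn about z gives the same grasp; the last joint's range is limited). The gripper opens to 88 mm and grips with 3 to 60 N. Pads are 19 mm wide; open, the fingers measure 130 mm over their backs; the gripper's body (78 mm by 193 mm) begins 47 mm behind the grasp point.
Start: joints at [-59.525, 20.546, 0.682, 0, -70.136, -16.507], TCP at [0.163, -0.655, 0.249] pointing down, gripper open.
Joint ranges: [-176.03, 176.03], [-82.01, 121.73], [-58.28, 71.71], [-173.87, 95.51], [-174.79, -0.11], [-173.66, 173.66]. Speed limits (degrees/s): [136.94, 136.94, 172.46, 180, 180, 180].

## Interface

Orientations are given as [roll, pitch, yaw] about the fixed x, y, z axes, in that order (R = Rz(yaw) Ry(pitch) Rx(roll)).
In Python, from plant import get_state, cams, r gives the robot as it stands.
- The arm moves only by the tool apply_moves, never from a script. Its argument "targets" is a list of rows, each an object with "dp": the shift along the world's x, y, z in m, a list of three; "yaw": the turn about the world's z in degrees. In form: [{"dp": [x, y, z], "yaw": yaw}, ...]. A call has 1 to 20 rows; each row is the pose to reach, as a shift and turn from the pose commanded when the call began; what a row does not reach only later rows make up. A row lasts 1/12 s, in which the tool goes at most 41.7 mm and 7.16 degrees, less where a joint would pass 70% of its speed; a pose out of reach is approached as far as the arm can. A call with a gripper value outside its range is refused whole. "grip" is the gripper command: -1 is fully open, 1 is shut, values between are in proportion, set as the call begins (left out, the last holds). The fingers move at their own pace and stop on an object; "squeeze" is the grip in N (left out, the last holds). Time passes only in rows, so rows that repeat a pose let the fingers close. It gives the time, the measured TCP pose, the force, the opening and the grip force at its end, in the units of the state.
- get_state(): the state, without advancing time (a new reading comes with each control period).
- cams.capture(name): name is "scene" or "top" or "wrist"; returns a dict with "image" (480x640x3 uint8, red, green, blue), "range_z" (480x640 float32, m along the optical axis (not along the pixel's ray), 0 where there is no reading), "fx", "fy", "cx", "cy" (pixels), "k1" (the pictures are not rectified: a ray, as slopes to the right and down, at radius r is drawn at 1 + k1 r^2 times it, then the intrinsics apply), "R" (3x3) and "t" (3): a world point X has camera coordinates R X + t; the wrist camera has in their place "T_tool_cam" (4x4, takes a point from camera to tool coordinates, whose origin is the TCP and whose axes are the flange's). Camera axes: x right, y down, z forward; pixel columns grow to the right and rows downward; lengths in m; the calibration is good to about 2 mm. A picture is of the moment at which its call begins: read the wrist's pose just before it.
- r.close_job(): hands the job in; it is judged then, once.
The state is a dict: "time_s": time; "joints": joint angles; "qd": joint speeds; "joint_torque": joint torques, N m; "tcp_pos": TCP position; "eef_rot": TCP orientation; "contact_force": force on the tool from outside, world axes, zero at the start; "moment": the same for the moment, N m; "gripper_width": finger opening in m; "gripper_force": force on a finger pad.
Only numpy, scipy, OpenCV 4.12 (cv2) and the standard library are available. Lean on these libraries where they do the work, as an engineer would, in place of code of your own. Each camera call takes 0.05 s, during which the arm holds its last target. There are 200 camera calls.

## Task

Unload the finished blue audio modules from the round indexing table into the yellow tray, one after another: at the unloading station lift the module's red-handled clamp arm until it stands open by itself, take the module out and lay it flat in the tray, then turn the table to bring the next loaded nest to the station. Keep every other module clamped until its own nest is at the station; when all are in the tray, leave the table in its last position (nest d at the station). Leave the other things on the bench where they are.

Things in the scene. Friction and masses are not known exactly. Their poses are not given: they have to be found in the camera images.
- turntable_base: fixed base of a round aluminium indexing table (disc 380 mm across, top at z = 60 mm). Origin on the work surface under the turning axis; its -x axis points at the unloading station (a yellow mark on the base), roughly towards the robot. Place and yaw vary
- station (a point): fixed point at the unloading station: where the centre of a module is when its nest stands at the station (120 mm from the turning axis, z = 86.5 mm)
- turntable (a joint): angle of the indexing table, rad, counter-clockwise from above. Nests a, b, c, d stand at the station at its four detents 0, 1.571, 3.142, 4.712. Starts at 0; stops at -0.12 and 4.83, so it only goes forward a to d. The detent lets go half-way, then pulls the table into the next one; this takes up to 1 N m (6 N at a post)
- post_a (a point): one of four upright orange posts on the disc for turning it (push or pinch): 16 mm diameter, z = 60 to 150 mm, 160 mm from the turning axis, each 50 deg counter-clockwise of its nest (this one: of nest a; point on its axis at z = 130 mm). At a detent one post is 40 deg clockwise of the station: swept 90 deg counter-clockwise it brings the next nest
- clamp_a (a joint): angle of the sprung steel clamp arm of nest a, rad: 0 = down on the module (-0.06 if empty), 1.6 = open, upright. Over-centre spring: below about 0.75 it snaps shut, above it snaps open and stays. Level hinge axis, radial, at z = 118 mm, 75 mm counter-clockwise (tangentially) of the nest's centre; about 6 N at the bar starts it
- clamp_a_bar (a point): grip point on the red round bar (12 mm diameter) at the tip of clamp arm a: level, pointing outward from the turning axis, sticking out 38 mm past the module's outer face; the point is 18 mm out from that face, 75 mm from the hinge axis, z = 118 mm when closed, free below down to the disc (z = 60 mm). It swings up and counter-clockwise
- clamp_b (a joint): angle of the sprung steel clamp arm of nest b, rad: 0 = down on the module (-0.06 if empty), 1.6 = open, upright. Over-centre spring: below about 0.75 it snaps shut, above it snaps open and stays. Level hinge axis, radial, at z = 118 mm, 75 mm counter-clockwise (tangentially) of the nest's centre; about 6 N at the bar starts it
- clamp_b_bar (a point): grip point on the red round bar (12 mm diameter) at the tip of clamp arm b: level, pointing outward from the turning axis, sticking out 38 mm past the module's outer face; the point is 18 mm out from that face, 75 mm from the hinge axis, z = 118 mm when closed, free below down to the disc (z = 60 mm). It swings up and counter-clockwise
- clamp_c (a joint): angle of the sprung steel clamp arm of nest c, rad: 0 = down on the module (-0.06 if empty), 1.6 = open, upright. Over-centre spring: below about 0.75 it snaps shut, above it snaps open and stays. Level hinge axis, radial, at z = 118 mm, 75 mm counter-clockwise (tangentially) of the nest's centre; about 6 N at the bar starts it
- clamp_c_bar (a point): grip point on the red round bar (12 mm diameter) at the tip of clamp arm c: level, pointing outward from the turning axis, sticking out 38 mm past the module's outer face; the point is 18 mm out from that face, 75 mm from the hinge axis, z = 118 mm when closed, free below down to the disc (z = 60 mm). It swings up and counter-clockwise
- clamp_d (a joint): angle of the sprung steel clamp arm of nest d, rad: 0 = down on the module (-0.06 if empty), 1.6 = open, upright. Over-centre spring: below about 0.75 it snaps shut, above it snaps open and stays. Level hinge axis, radial, at z = 118 mm, 75 mm counter-clockwise (tangentially) of the nest's centre; about 6 N at the bar starts it
- clamp_d_bar (a point): grip point on the red round bar (12 mm diameter) at the tip of clamp arm d: level, pointing outward from the turning axis, sticking out 38 mm past the module's outer face; the point is 18 mm out from that face, 75 mm from the hinge axis, z = 118 mm when closed, free below down to the disc (z = 60 mm). It swings up and counter-clockwise
- module_a: blue metal audio module, 110 x 40 x 45 mm (its x, y, z), origin at its centre, about 0.22 kg. Starts in nest a (black, 120 mm from the turning axis, lips to z = 72 mm), long axis tangential, clamped, centre at z = 86.5 mm. Nests a, b, c, d follow clockwise
- module_b: blue metal audio module, 110 x 40 x 45 mm (its x, y, z), origin at its centre, about 0.22 kg. Starts in nest b (black, 120 mm from the turning axis, lips to z = 72 mm), long axis tangential, clamped, centre at z = 86.5 mm. Nests a, b, c, d follow clockwise; absent in some runs (nest empty)
- module_c: blue metal audio module, 110 x 40 x 45 mm (its x, y, z), origin at its centre, about 0.22 kg. Starts in nest c (black, 120 mm from the turning axis, lips to z = 72 mm), long axis tangential, clamped, centre at z = 86.5 mm. Nests a, b, c, d follow clockwise; absent in some runs (nest empty)
- module_d: blue metal audio module, 110 x 40 x 45 mm (its x, y, z), origin at its centre, about 0.22 kg. Starts in nest d (black, 120 mm from the turning axis, lips to z = 72 mm), long axis tangential, clamped, centre at z = 86.5 mm. Nests a, b, c, d follow clockwise; absent in some runs (nest empty)
- tray: loose yellow open transit tray, 260 x 170 x 35 mm outside (its x, y, z), walls and floor about 5 mm, origin centre of underside; stands on the work surface left or right of the indexing table. Three modules fit in it side by side with their long axes along the tray's y, e.g. at x = -75, 0, 75 mm
- parts_bin: loose grey divided parts bin 170 x 120 x 70 mm, on the other side of the indexing table; bystander (origin underside centre)
- tape_roll: black roll of tape, 100 mm across, 24 mm high; bystander (origin underside centre)
- screwdriver: red-handled screwdriver 150 mm long, lying down; bystander
- mug: white mug, 80 mm wide, 95 mm tall; bystander (origin underside centre)
- adapter: black and steel audio plug, about 90 mm long, lying down; bystander
There are look-alikes about, which are no part of the job. What is shaped like the module_d but pink or turquoise is not meant.

How it is judged:
By the outcome, as a careful person would: the job done as asked, in the order asked, and still so for the second after the job is handed in, with the robot touching nothing.
Of module_b, module_c, module_d only 1 to 2 are there at a start; the rules pass over those that are not, and their reading is None.
At some moment in a run one of tray may be knocked a few centimetres aside while the robot is not near it.
Once in a run the grip may slacken for a moment while it holds something.
It also fails if it takes over 210 s, if anything falls off the work surface, if the arm or the gripper's body presses on something with over 40 N, if the wrist force passes 120 N, or if a joint passes its speed limit or range.

## Working session

There is one attempt and no reset: what is moved stays moved. The work goes in short steps, Python scripts to look and compute and a tool call to move; the robot and the scene stay as the last step left them, time stands still between calls to the robot, and variables do not carry over. Pictures are saved under pics/ and viewed, at most 14 in all, crops included, and the job is handed in when it is done.

Besides the shell and the picture viewer there is one more tool, called after "Request:" by a JSON object that holds its "method" and its "body", one argument or row to a line. apply_moves: Moves the arm, as the interface text tells. Its arguments: {"type":"object","properties":{"targets":{"type":"array","items":{"type":"object","properties":{"dp":{"type":"array","items":{"type":"number"}},"yaw":{"type":"number"}}}},"grip":{"type":"number"},"squeeze":{"type":"number"}},"required":["targets"]}

```bash
ls; mkdir -p pics
cat > h.py <<'E'
import numpy as np, cv2
from plant import get_state, cams, r
from scipy.spatial.transform import Rotation as Ro
def cap(name):
    s=get_state(); c=cams.capture(name)
    if name=="wrist":
        T=np.eye(4);T[:3,:3]=Ro.from_euler('xyz',s["eef_rot"],degrees=True).as_matrix();T[:3,3]=s["tcp_pos"]
        M=T@np.array(c["T_tool_cam"]); c["Rw"]=M[:3,:3]; c["tw"]=M[:3,3]
    else:
        R=np.array(c["R"]);c["Rw"]=R.T;c["tw"]=-R.T@np.array(c["t"])
    return c
def cloud(c):
    v,u=np.mgrid[:480,:640].astype(float)
    K=np.array([[c["fx"],0,c["cx"]],[0,c["fy"],c["cy"]],[0,0,1]])
    p=cv2.undistortPoints(np.stack([u.ravel(),v.ravel()],1)[:,None],K,np.array([c["k1"],0,0,0.]))[:,0]
    z=c["range_z"].ravel(); P=np.c_[p*z[:,None],z]@c["Rw"].T+c["tw"]
    P[z<=0]=np.nan
    return P.reshape(480,640,3)
def save(c,n): cv2.imwrite(f"pics/{n}.png",c["image"][:,:,::-1])
def hsv(c): return cv2.cvtColor(c["image"],cv2.COLOR_RGB2HSV)
E
python3 - <<'E'
from h import *
s=get_state();print(s)
for n in("top","scene"):
    c=cap(n);save(c,n+"0");np.savez(n+"0.npz",**{k:v for k,v in c.items()}); print(n,c["tw"],c["k1"])
E
```

```text
pics
{'time_s': 0.0, 'joints': array([-5.95224292e+01,  2.05905708e+01,  6.30722584e-01, -1.95017865e-02,
       -7.01347131e+01, -1.65059616e+01]), 'qd': array([-0.00064343, -0.00753461,  0.03876391, -0.01199265,  0.05436915,
       -0.10533518]), 'joint_torque': array([ 8.43229445e-04, -5.82723391e+01,  2.93057603e+01,  6.99736610e+00,
        6.83259394e-03, -1.50262285e-04]), 'tcp_pos': array([ 0.16281564, -0.65458277,  0.24761117]), 'eef_rot': array([ 1.79904127e+02, -9.29162562e-03, -1.66035025e+02]), 'contact_force': array([-0.15767443,  0.66195321,  0.2169552 ]), 'moment': array([-0.02899463,  0.01586806,  0.01349827]), 'gripper_force': 0.0, 'gripper_width': 0.0877094416164012}
top [ 0.23275065 -0.04124068  1.58555588] -0.09456847754525315
scene [ 1.46502885 -1.01466688  1.10444024] -0.11112622519959452
```

View pics/top0.png

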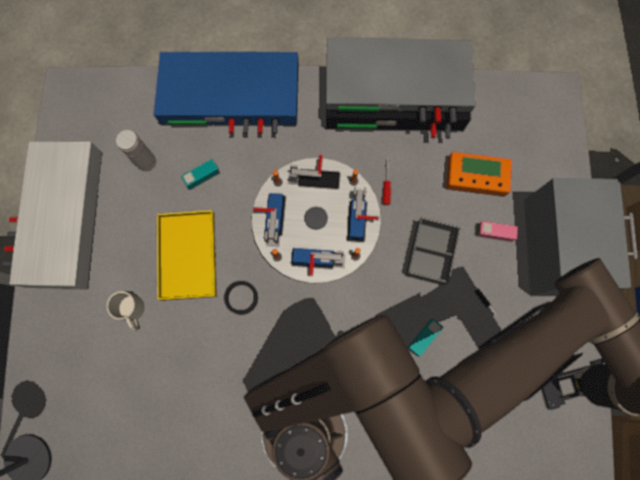

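View pics/scene0.png

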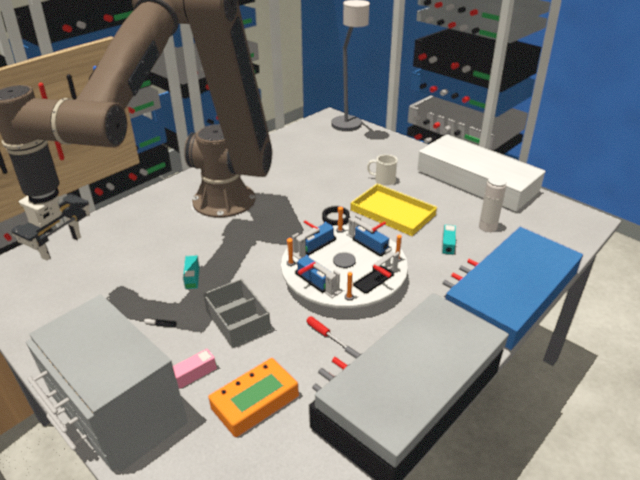

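The top view shows the modules at (318,258) = a at the station, (272,220) = b and (357,220) = d. Nest c at (318,180) is empty. The tray is at (187,254), on the left (+y). The pink item at (498,231) and the turquoise ones at (200,173) and (425,337) are look-alikes outside the table, so I leave them alone. Next I measure.

```bash
cat > m.py <<'E'
from h import *
def comps(c,lo,hi,amin,P,zr=(0,.3),box=None):
    m=cv2.inRange(hsv(c),lo,hi)
    m[~((P[...,2]>zr[0])&(P[...,2]<zr[1]))]=0
    n,l,st,ce=cv2.connectedComponentsWithStats(m)
    out=[]
    for i in range(1,n):
        if st[i,4]>=amin:
            Q=P[l==i]; out.append((ce[i].round(0),st[i,4],np.median(Q,0).round(4),np.percentile(Q[:,2],[5,95]).round(3),Q))
    return out
if __name__=="__main__":
    for n in("top0","scene0"):
        c=dict(np.load(n+".npz")); P=cloud(c)
        print(n)
        for nm,lo,hi,a,zr in (("blue",(100,120,40),(125,255,255),40,(.08,.13)),("orange",(5,150,90),(18,255,255),8,(.05,.17)),("yellow",(20,150,90),(32,255,255),60,(0,.08)),("red",(0,150,80),(4,255,255),8,(.05,.2))):
            for o in comps(c,lo,hi,a,P,zr):
                rc=cv2.minAreaRect(o[4][:,:2].astype(np.float32)*1000) 
                print(nm,*o[:4],np.round(rc[0],1),np.round(rc[1],1),round(rc[2],1))
        # disc
        if n=="top0":
            m=(abs(P[...,2]-.06)<.008)&(np.hypot(P[...,0]-.46,P[...,1])<.3)
            Q=P[m]; h=cv2.convexHull(Q[:,:2].astype(np.float32)*1000); print("disc",cv2.minEnclosingCircle(h),np.median(Q[:,2]), cv2.fitEllipse(h))
            m2=(abs(P[...,2]-.07)<.008)&(np.hypot(P[...,0]-.46,P[...,1]+.2)<.3)
E
python3 m.py
```

```text
top0
blue [227.  84.] 8293 [1.0344 0.2585 0.0856] [0.081 0.091] [1037.   259.3] [221.2 436.9] 0.2
blue [276. 206.] 270 [0.6461 0.0846 0.1082] [0.091 0.115] [622.2  95. ] [ 39.7 105.9] 86.4
blue [356. 226.] 302 [ 0.5807 -0.1369  0.1083] [0.096 0.114] [ 597.2 -142.7] [38.9 89.6] 86.6
blue [302. 256.] 246 [0.4967 0.0146 0.1079] [0.098 0.113] [4.961e+02 3.000e-01] [75.3 38.5] 87.4
blue [322. 263.] 65 [ 0.4766 -0.0441  0.1064] [0.086 0.113] [479.6 -46.9] [45.8 12.7] 82.8
orange [480. 174.] 1355 [ 0.7558 -0.515   0.0553] [0.051 0.061] [ 770.9 -520.5] [188.8 109.5] 83.1
orange [276. 175.] 39 [0.722  0.0893 0.1466] [0.089 0.155] [725.   91.4] [14.8 11.3] 28.8
orange [355. 172.] 18 [ 0.7303 -0.134   0.1495] [0.144 0.153] [ 730.8 -133.7] [ 9.8 12.3] 61.3
orange [357. 251.] 19 [ 0.5037 -0.1391  0.1491] [0.135 0.154] [ 504.4 -138.6] [ 8.5 11. ] 64.7
orange [275. 253.] 30 [0.4959 0.0843 0.1472] [0.098 0.154] [497.8  86. ] [10.9 12.9] 3.5
yellow [185. 255.] 4593 [0.5105 0.3674 0.0063] [0.001 0.035] [509.9 362.8] [260.2 171.1] 4.7
red [438. 114.] 81 [ 0.9185 -0.377   0.1411] [0.133 0.146] [ 917.2 -
[... 3162 characters left out ...]
 21 [-0.7416  0.0832  0.1217] [0.108 0.13 ] [-738.9   83. ] [17.1 36.6] 65.5
red [309. 224.] 18 [ 0.4662 -0.0147  0.1214] [0.117 0.124] [463.7 -15. ] [ 6.8 44.4] 78.3
red [378. 226.] 28 [0.6317 0.1217 0.1214] [0.117 0.125] [631.7 119.8] [52.2  7.6] 88.7
red [472. 262.] 30 [0.9033 0.2391 0.059 ] [0.055 0.061] [903.5 237.5] [12.2 26.9] 81.1
red [305. 269.] 38 [ 0.6113 -0.1785  0.1205] [0.109 0.124] [ 601.8 -169. ] [40.1 55.8] 46.7
red [382. 271.] 99 [ 0.7634 -0.0331  0.1148] [0.062 0.121] [756.5  -6.4] [54.9 94.7] 20.4
red [456. 276.] 31 [0.9051 0.1478 0.0605] [0.055 0.065] [905.3 148.3] [27.2 14.6] 2.1
red [339. 363.] 73 [ 0.9179 -0.3802  0.139 ] [0.134 0.143] [ 916.  -378.7] [11.7 34.2] 88.1
```

Table centre is about (0.618,-0.025) with yaw about -3.8°. I go above the bar of clamp a and look.

Request:
{"method": "apply_moves", "body": {
  "targets": [
    {"dp":[0.3,0.64,0.05],"yaw":-17.8},
    {"dp":[0.3,0.64,0.05],"yaw":-17.8},
    {"dp":[0.3,0.64,0.05],"yaw":-17.8},
    {"dp":[0.3,0.64,0.05],"yaw":-17.8},
    {"dp":[0.3,0.64,0.05],"yaw":-17.8},
    {"dp":[0.3,0.64,0.05],"yaw":-17.8},
    {"dp":[0.3,0.64,0.05],"yaw":-17.8},
    {"dp":[0.3,0.64,0.05],"yaw":-17.8},
    {"dp":[0.3,0.64,0.05],"yaw":-17.8},
    {"dp":[0.3,0.64,0.05],"yaw":-17.8},
    {"dp":[0.3,0.64,0.05],"yaw":-17.8},
    {"dp":[0.3,0.64,0.05],"yaw":-17.8},
    {"dp":[0.3,0.64,0.05],"yaw":-17.8},
    {"dp":[0.3,0.64,0.05],"yaw":-17.8},
    {"dp":[0.3,0.64,0.05],"yaw":-17.8},
    {"dp":[0.3,0.64,0.05],"yaw":-17.8},
    {"dp":[0.3,0.64,0.05],"yaw":-17.8},
    {"dp":[0.3,0.64,0.05],"yaw":-17.8},
    {"dp":[0.3,0.64,0.05],"yaw":-17.8},
    {"dp":[0.3,0.64,0.05],"yaw":-17.8}
  ],
  "grip": 0
}}

```text
time_s: 1.77
tcp_pos: [0.4625, -0.0149, 0.2981]
eef_rot: [-180.0, -0.1, 176.2]
contact_force: [0.4, -0.8, 0.4]
gripper_width: 0.0436
gripper_force: 0.0
```

```bash
cat > w.py <<'E'
import sys
from m import *
s=get_state(); print(s["time_s"],s["tcp_pos"].round(4),s["eef_rot"].round(2),s["joints"].round(1),s["gripper_width"])
for name in sys.argv[2].split(","):
    c=cap(name);save(c,sys.argv[1]+name);P=cloud(c); print(name)
    for nm,lo,hi,a,zr in (("blue",(100,120,40),(125,255,255),100,(.02,.13)),("orange",(5,150,90),(18,255,255),20,(.135,.17)),("yellow",(20,150,90),(32,255,255),200,(-.01,.08)),("red",(0,150,80),(4,255,255),15,(.09,.23))):
        for o in comps(c,lo,hi,a*(2 if name=="wrist" else 1),P,zr):
            if not(.3<o[2][0]<.85 and abs(o[2][1])<.6): continue
            rc=cv2.minAreaRect(o[4][:,:2].astype(np.float32)*1000) 
            print(nm,o[0],o[2],o[3],np.round(rc[0],1),np.round(rc[1],1),round(rc[2],1))
E
python3 w.py 1 wrist
```

```text
1.7667 [ 0.4625 -0.0149  0.2981] [-1.7998e+02 -7.0000e-02  1.7623e+02] [  22.6   -1.8  -20.1   -0.   -71.7 -116.4] 0.04358818333988358
wrist
orange [465. 259.] [0.4946 0.0826 0.1469] [0.137 0.151] [495.7  83.3] [ 7.  14.3] 12.6
yellow [621. 195.] [0.4803 0.2779 0.012 ] [0.004 0.036] [499.5 294.1] [231.   45.3] 6.8
red [327. 196.] [ 0.4452 -0.0148  0.1241] [0.122 0.126] [445.3 -15. ] [ 9.1 12.4] 86.2
```

View pics/1wrist.png

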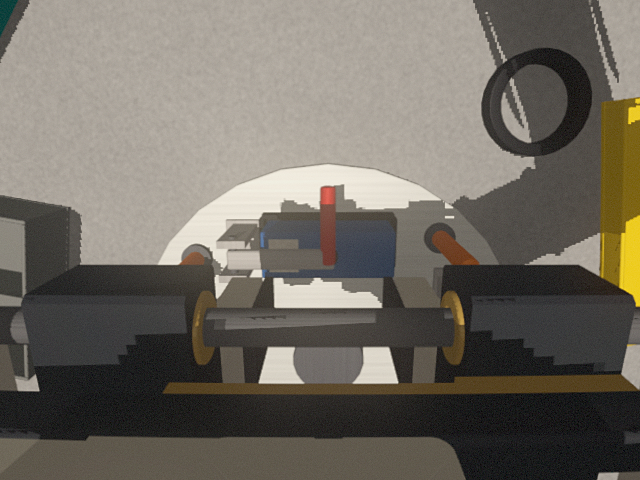

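The red bar runs from (327,190) to (328,263), directly under the jaws. I go down and pinch it.

Request:
{"method": "apply_moves", "body": {
  "targets": [
    {"dp":[-0.005,0,-0.04]},
    {"dp":[-0.005,0,-0.08]},
    {"dp":[-0.005,0,-0.115]},
    {"dp":[-0.005,0,-0.145]},
    {"dp":[-0.005,0,-0.165]},
    {"dp":[-0.005,0,-0.175]},
    {"dp":[-0.005,0,-0.177]},
    {"dp":[-0.005,0,-0.177]},
    {"dp":[-0.005,0,-0.177]}
  ]
}}

```text
$.targets[0]: bad value
```

Request:
{"method": "apply_moves", "body": {
  "targets": [
    {"dp":[0,0,0]},
    {"dp":[0,0,0]},
    {"dp":[0,0,0]},
    {"dp":[0,0,0]},
    {"dp":[0,0,0]},
    {"dp":[0,0,0]}
  ],
  "grip": 1,
  "squeeze": 15
}}

```text
$.targets[0]: bad value
```

Request:
{"method": "apply_moves", "body": {
  "targets": [
    {"dp":[-0.005,0,-0.04],"yaw":0},
    {"dp":[-0.005,0,-0.08],"yaw":0},
    {"dp":[-0.005,0,-0.115],"yaw":0},
    {"dp":[-0.005,0,-0.145],"yaw":0},
    {"dp":[-0.005,0,-0.165],"yaw":0},
    {"dp":[-0.005,0,-0.175],"yaw":0},
    {"dp":[-0.005,0,-0.177],"yaw":0},
    {"dp":[-0.005,0,-0.177],"yaw":0},
    {"dp":[-0.005,0,-0.177],"yaw":0}
  ]
}}

```text
time_s: 2.57
tcp_pos: [0.4583, -0.0156, 0.1224]
eef_rot: [180.0, 0.1, 176.1]
contact_force: [-0.2, 0.1, 0.5]
gripper_width: 0.0437
gripper_force: 0.0
```

Request:
{"method": "apply_moves", "body": {
  "targets": [
    {"dp":[0,0,0],"yaw":0},
    {"dp":[0,0,0],"yaw":0},
    {"dp":[0,0,0],"yaw":0},
    {"dp":[0,0,0],"yaw":0},
    {"dp":[0,0,0],"yaw":0},
    {"dp":[0,0,0],"yaw":0}
  ],
  "grip": 1,
  "squeeze": 15
}}

```text
time_s: 3.07
tcp_pos: [0.458, -0.0149, 0.1218]
eef_rot: [180.0, 0.0, 176.2]
contact_force: [0.2, 0.4, 1.7]
gripper_width: 0.0113
gripper_force: 15.0
```

Request:
{"method": "apply_moves", "body": {
  "targets": [
    {"dp":[0,-0.001,0.011],"yaw":0},
    {"dp":[0,-0.003,0.022],"yaw":0},
    {"dp":[0,-0.0075,0.0325],"yaw":0},
    {"dp":[-0.001,-0.013,0.042],"yaw":0},
    {"dp":[-0.001,-0.02,0.051],"yaw":0},
    {"dp":[-0.002,-0.028,0.0585],"yaw":0},
    {"dp":[-0.0025,-0.0375,0.065],"yaw":0},
    {"dp":[-0.003,-0.0475,0.07],"yaw":0},
    {"dp":[-0.004,-0.0585,0.073],"yaw":0},
    {"dp":[-0.0045,-0.0695,0.075],"yaw":0},
    {"dp":[-0.0045,-0.0695,0.075],"yaw":0},
    {"dp":[-0.0045,-0.0695,0.075],"yaw":0}
  ]
}}

```text
time_s: 4.07
tcp_pos: [0.4513, -0.0875, 0.1981]
eef_rot: [-179.8, -0.2, 176.1]
contact_force: [-11.6, -4.9, 20.2]
gripper_width: 0.0116
gripper_force: 15.1
```

Request:
{"method": "apply_moves", "body": {
  "targets": [
    {"dp":[0,0,0],"yaw":0},
    {"dp":[0,0,0],"yaw":0},
    {"dp":[0,0,0.02],"yaw":0},
    {"dp":[0,0,0.06],"yaw":0},
    {"dp":[-0.0,0.0,0.1],"yaw":0},
    {"dp":[0.02,0.03,0.1],"yaw":7},
    {"dp":[0.03,0.07,0.1],"yaw":14},
    {"dp":[0.04,0.07,0.1],"yaw":21},
    {"dp":[0.04,0.07,0.1],"yaw":90},
    {"dp":[0.04,0.07,0.1],"yaw":90},
    {"dp":[0.04,0.07,0.1],"yaw":90},
    {"dp":[0.04,0.07,0.1],"yaw":90},
    {"dp":[0.04,0.07,0.1],"yaw":90},
    {"dp":[0.04,0.07,0.1],"yaw":90},
    {"dp":[0.04,0.07,0.1],"yaw":90},
    {"dp":[0.04,0.07,0.1],"yaw":90},
    {"dp":[0.04,0.07,0.1],"yaw":90},
    {"dp":[0.04,0.07,0.1],"yaw":90},
    {"dp":[0.04,0.07,0.1],"yaw":90},
    {"dp":[0.04,0.07,0.1],"yaw":90}
  ],
  "grip": -0.2
}}

```text
time_s: 5.73
tcp_pos: [0.493, -0.015, 0.2961]
eef_rot: [179.9, -0.0, -94.0]
contact_force: [0.6, -0.4, 1.0]
gripper_width: 0.0525
gripper_force: 0.0
```

```bash
python3 w.py 2 wrist,scene
```

```text
5.7333 [ 0.493  -0.015   0.2961] [ 1.7993e+02 -2.0000e-02 -9.4010e+01] [ 21.1   1.5 -17.1  -0.  -71.5 -25.1] 0.05245933213041914
wrist
blue [183.  56.] [ 0.5855 -0.1384  0.1101] [0.109 0.111] [ 608.  -144.8] [ 39.5 109.9] 86.7
blue [114.  29.] [ 0.6344 -0.1632  0.1101] [0.109 0.111] [ 639.1 -162.2] [ 8.5 44.2] 86.1
blue [323. 210.] [ 0.4974 -0.0194  0.1099] [0.109 0.111] [496.  -21.9] [32.2 37.2] 84.9
orange [295.  35.] [ 0.5051 -0.1402  0.1508] [0.149 0.152] [ 505.1 -140.3] [14.  13.8] 58.0
orange [327. 355.] [0.5007 0.0839 0.1506] [0.147 0.152] [500.9  85.2] [14.1 14. ] 84.5
red [150.  26.] [ 0.6051 -0.1594  0.1241] [0.121 0.126] [ 605.9 -159. ] [34.9 11. ] 87.3
red [375. 105.] [ 0.4614 -0.093   0.1992] [0.197 0.201] [463.9 -92.6] [10.1 60.3] 86.1
red [ 11. 215.] [ 0.7415 -0.0351  0.1196] [0.116 0.121] [741.8 -34.5] [10.3 20.2] 87.5
scene
blue [320. 236.] [ 0.5157 -0.011   0.0993] [0.071 0.111] [504.  -14.5] [113.2  43.3] 87.7
blue [372. 239.] [0.644  0.0809 0.0976] [0.071 0.111] [628.4  94. ] [ 45.6 116.1] 86.6
blue [304. 261.] [ 0.5703 -0.1448  0.1072] [0.094 0.112] [ 547.3 -119.4] [ 38.  110.6] 48.1
blue [314. 278.] [ 0.6301 -0.1616  0.089 ] [0.07  0.109] [ 620.8 -156.5] [17.7 88.4] 86.1
orange [340. 209.] [0.5065 0.0865 0.1453] [0.137 0.151] [504.   85.4] [15.4 11. ] 8.4
orange [290. 241.] [ 0.5115 -0.1404  0.146 ] [0.136 0.151] [ 510.  -138.6] [ 9.1 14.6] 46.5
yellow [393. 209.] [0.5114 0.372  0.0079] [0.001 0.032] [512.9 364.4] [270.2 187.2] 4.7
red [290. 213.] [ 0.4648 -0.0913  0.197 ] [0.192 0.201] [464.1 -89.2] [13.9 62. ] 81.1
red [378. 226.] [0.6318 0.1206 0.1208] [0.116 0.125] [630.7 123.1] [55.4 12.9] 84.6
red [305. 269.] [ 0.6111 -0.1798  0.1205] [0.117 0.125] [ 609.7 -175.3] [54.3 12.5] 79.8
red [382. 271.] [ 0.7693 -0.0345  0.1154] [0.109 0.12 ] [768.  -30.4] [18.8 59.2] 84.1
```

Clamp a stands open (bar at z≈0.197), and the station is at about (0.496,-0.017). I go down on module a.

Request:
{"method": "apply_moves", "body": {
  "targets": [
    {"dp":[0.003,-0.002,-0.04],"yaw":0},
    {"dp":[0.003,-0.002,-0.08],"yaw":0},
    {"dp":[0.003,-0.002,-0.12],"yaw":0},
    {"dp":[0.003,-0.002,-0.155],"yaw":0},
    {"dp":[0.003,-0.002,-0.18],"yaw":0},
    {"dp":[0.003,-0.002,-0.193],"yaw":0},
    {"dp":[0.003,-0.002,-0.196],"yaw":0},
    {"dp":[0.003,-0.002,-0.196],"yaw":0}
  ],
  "grip": -0.5
}}

```text
time_s: 6.5
tcp_pos: [0.496, -0.0168, 0.0998]
eef_rot: [179.9, -0.1, -93.9]
contact_force: [0.3, 0.3, 0.8]
gripper_width: 0.0658
gripper_force: 0.0
```

Request:
{"method": "apply_moves", "body": {
  "targets": [
    {"dp":[0,0,0],"yaw":0},
    {"dp":[0,0,0],"yaw":0},
    {"dp":[0,0,0],"yaw":0},
    {"dp":[0,0,0],"yaw":0},
    {"dp":[0,0,0],"yaw":0},
    {"dp":[0,0,0.01],"yaw":0},
    {"dp":[0,0,0.03],"yaw":0},
    {"dp":[0,0,0.06],"yaw":0},
    {"dp":[0,0,0.09],"yaw":0},
    {"dp":[0,0,0.1],"yaw":0}
  ],
  "grip": 1,
  "squeeze": 35
}}

```text
time_s: 7.33
tcp_pos: [0.498, -0.0163, 0.2054]
eef_rot: [-179.7, 0.1, -93.8]
contact_force: [1.0, 0.2, -2.3]
gripper_width: 0.0398
gripper_force: 35.0
```

Request:
{"method": "apply_moves", "body": {
  "targets": [
    {"dp":[0,0.03,0.04],"yaw":0},
    {"dp":[0,0.07,0.05],"yaw":4},
    {"dp":[0.01,0.11,0.05],"yaw":9},
    {"dp":[0.01,0.15,0.05],"yaw":9},
    {"dp":[0.01,0.19,0.05],"yaw":9},
    {"dp":[0.01,0.23,0.05],"yaw":9},
    {"dp":[0.01,0.27,0.05],"yaw":9},
    {"dp":[0.01,0.31,0.05],"yaw":9},
    {"dp":[0.01,0.35,0.05],"yaw":9},
    {"dp":[0.01,0.37,0.05],"yaw":9},
    {"dp":[0.01,0.38,0.05],"yaw":9},
    {"dp":[0.01,0.38,0.05],"yaw":9}
  ]
}}

```text
time_s: 8.33
tcp_pos: [0.5058, 0.3651, 0.2496]
eef_rot: [179.9, -0.1, -84.7]
contact_force: [-0.5, 0.3, -3.0]
gripper_width: 0.0397
gripper_force: 35.0
```

```bash
python3 w.py 3 wrist,scene,top|grep -E "wri|sce|top|yel|0\."
```

```text
8.3333 [0.5058 0.3651 0.2496] [ 1.7992e+02 -5.0000e-02 -8.4730e+01] [ 53.7  15.8  -6.   -0.  -68.3 -48.4] 0.03972837258644088
wrist
yellow [323. 174.] [0.5225 0.3298 0.0062] [0.005 0.036] [508.2 359.3] [282.3 170.3] 5.0
scene
blue [372. 240.] [0.6433 0.0806 0.0963] [0.071 0.111] [627.7  92.1] [ 42.1 115.4] 87.7
blue [304. 261.] [ 0.5713 -0.1458  0.1075] [0.094 0.112] [ 555.7 -110.1] [ 37.8 112.2] 29.3
blue [314. 278.] [ 0.6301 -0.1615  0.0897] [0.07  0.109] [ 623.6 -157. ] [18.4 85.4] 86.7
orange [340. 209.] [0.5069 0.0848 0.1439] [0.136 0.152] [506.4  86.2] [13.  19.9] 61.7
orange [290. 241.] [ 0.5113 -0.1407  0.1458] [0.136 0.151] [ 511.1 -139.7] [ 9.  16.2] 45.5
yellow [394. 209.] [0.5112 0.3764 0.0083] [0.001 0.033] [513.6 370.9] [270.1 207.3] 6.2
red [291. 214.] [ 0.4701 -0.0918  0.1956] [0.192 0.2  ] [469.6 -92.6] [ 9.6 60.5] 86.5
red [378. 226.] [0.6322 0.1216 0.1209] [0.116 0.126] [633.6 122. ] [50.2 10.9] 86.3
red [305. 269.] [ 0.6102 -0.1769  0.1194] [0.115 0.125] [ 611.9 -174.9] [51.5 11.7] 83.3
red [382. 271.] [ 0.77   -0.0349  0.1153] [0.109 0.122] [767.6 -32.7] [15.6 61.7] 84.7
top
blue [277. 206.] [0.647  0.0846 0.1079] [0.089 0.115] [623.3  94.8] [ 40.  107.3] 86.3
blue [355. 225.] [ 0.5833 -0.1341  0.1079] [0.066 0.114] [ 608.8 -142.3] [ 39.8 112.9] 86.3
orange [275. 173.] [0.7257 0.0918 0.1486] [0.143 0.152] [726.   91.8] [12.9 11. ] 0.6
orange [274. 252.] [0.4983 0.0872 0.1477] [0.143 0.154] [498.8  86.5] [13.2 12.9] 59.6
yellow [193. 261.] [0.4757 0.3377 0.0058] [-0.001  0.034] [509.8 362.3] [260.  170.8] 4.6
red [320. 164.] [ 0.7619 -0.0343  0.1191] [0.112 0.124] [764.2 -33.2] [56.   8.7] 0.8
red [262. 209.] [0.6251 0.1279 0.1231] [0.118 0.127] [625.1 123.6] [54.4  9.7] 89.0
red [368. 218.] [ 0.6057 -0.172   0.1224] [0.118 0.126] [ 605.1 -170.7] [53.9  8.9] 84.9
red [340. 261.] [ 0.4664 -0.091   0.198 ] [0.193 0.203] [465.2 -90.5] [ 8.5 54.2] 85.8
```

View pics/3wrist.png

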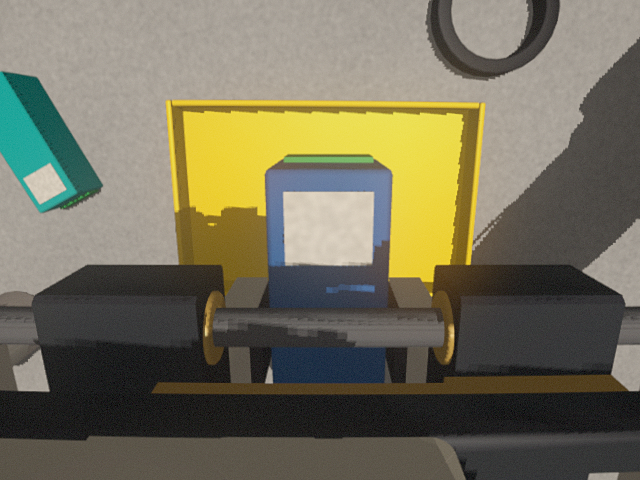

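The tray is at about (0.511,0.363), yaw 5°, and the module sits square in the jaws. I lay it in the slot nearest the robot.

Request:
{"method": "apply_moves", "body": {
  "targets": [
    {"dp":[-0.03,-0.003,-0.02],"yaw":0},
    {"dp":[-0.06,-0.006,-0.04],"yaw":0},
    {"dp":[-0.067,-0.007,-0.08],"yaw":0},
    {"dp":[-0.067,-0.007,-0.12],"yaw":0},
    {"dp":[-0.067,-0.007,-0.155],"yaw":0},
    {"dp":[-0.067,-0.007,-0.18],"yaw":0},
    {"dp":[-0.067,-0.007,-0.195],"yaw":0},
    {"dp":[-0.067,-0.007,-0.202],"yaw":0},
    {"dp":[-0.067,-0.007,-0.206],"yaw":0},
    {"dp":[-0.067,-0.007,-0.206],"yaw":0},
    {"dp":[-0.067,-0.007,-0.206],"yaw":0}
  ]
}}

```text
time_s: 9.4
tcp_pos: [0.4401, 0.3567, 0.0458]
eef_rot: [-179.9, 0.1, -84.9]
contact_force: [1.1, 0.1, -2.3]
gripper_width: 0.0398
gripper_force: 35.0
```

Request:
{"method": "apply_moves", "body": {
  "targets": [
    {"dp":[0,0,0],"yaw":0},
    {"dp":[0,0,0],"yaw":0},
    {"dp":[0,0,0],"yaw":0},
    {"dp":[0,0,0],"yaw":0},
    {"dp":[0,0,0],"yaw":0},
    {"dp":[0,0,0.015],"yaw":0},
    {"dp":[0,0,0.04],"yaw":0},
    {"dp":[0,0,0.08],"yaw":0},
    {"dp":[0,0,0.12],"yaw":0},
    {"dp":[0,0,0.15],"yaw":0}
  ],
  "grip": -0.1
}}

```text
time_s: 10.23
tcp_pos: [0.4399, 0.3569, 0.198]
eef_rot: [-179.9, 0.1, -84.8]
contact_force: [1.1, 0.9, -0.2]
gripper_width: 0.0488
gripper_force: 0.0
```

Request:
{"method": "apply_moves", "body": {
  "targets": [
    {"dp":[0.01,-0.03,0.006],"yaw":6},
    {"dp":[0.02,-0.07,0.006],"yaw":12},
    {"dp":[0.03,-0.11,0.006],"yaw":18},
    {"dp":[0.04,-0.15,0.006],"yaw":25},
    {"dp":[0.05,-0.19,0.006],"yaw":32},
    {"dp":[0.06,-0.23,0.006],"yaw":38},
    {"dp":[0.062,-0.26,0.006],"yaw":41},
    {"dp":[0.062,-0.272,0.006],"yaw":41},
    {"dp":[0.062,-0.272,0.006],"yaw":41},
    {"dp":[0.062,-0.272,0.006],"yaw":41},
    {"dp":[0.062,-0.272,-0.015],"yaw":41},
    {"dp":[0.062,-0.272,-0.04],"yaw":41},
    {"dp":[0.062,-0.272,-0.055],"yaw":41},
    {"dp":[0.062,-0.272,-0.056],"yaw":41},
    {"dp":[0.062,-0.272,-0.056],"yaw":41}
  ],
  "grip": 0.25
}}

```text
time_s: 11.48
tcp_pos: [0.5011, 0.0853, 0.1381]
eef_rot: [179.9, 0.0, -43.8]
contact_force: [0.4, 0.3, 0.1]
gripper_width: 0.0328
gripper_force: 0.0
```

```bash
python3 - <<'E'
import numpy as np,json
C=np.array([.616,-.0255]);p0=136.1
from scipy.spatial.transform import Rotation
A0=np.deg2rad(p0)
rows=[]
for d in list(np.arange(4.5,90,4.5))+[90]*0+[92.5]:
    a=np.deg2rad(p0+d); v=.16*np.array([np.cos(a)-np.cos(A0),np.sin(a)-np.sin(A0)])
    rows.append([*(v.round(3)),d])
print(rows,C+.16*np.array([np.cos(A0),np.sin(A0)]))
E
python3 w.py 4 scene|grep yellow
```

```text
[[np.float64(-0.008), np.float64(-0.009), np.float64(4.5)], [np.float64(-0.016), np.float64(-0.019), np.float64(9.0)], [np.float64(-0.023), np.float64(-0.03), np.float64(13.5)], [np.float64(-0.029), np.float64(-0.041), np.float64(18.0)], [np.float64(-0.034), np.float64(-0.053), np.float64(22.5)], [np.float64(-0.038), np.float64(-0.064), np.float64(27.0)], [np.float64(-0.041), np.float64(-0.077), np.float64(31.5)], [np.float64(-0.043), np.float64(-0.089), np.float64(36.0)], [np.float64(-0.044), np.float64(-0.101), np.float64(40.5)], [np.float64(-0.045), np.float64(-0.114), np.float64(45.0)], [np.float64(-0.044), np.float64(-0.127), np.float64(49.5)], [np.float64(-0.042), np.float64(-0.139), np.float64(54.0)], [np.float64(-0.04), np.float64(-0.151), np.float64(58.5)], [np.float64(-0.036), np.float64(-0.163), np.float64(63.0)], [np.float64(-0.031), np.float64(-0.175), np.float64(67.5)], [np.float64(-0.026), np.float64(-0.186), np.float64(72.0)], [np.float64(-0.02), np.float64(-0.197), np.float64(76.5)], [np.float64(-0.012), np.float64(-0.207), np.float64(81.0)], [np.float64(-0.004), np.float64(-0.217), np.float64(85.5)], [np.float64(0.009), np.float64(-0.231), 92.5]] [0.50071182 0.08544429]
yellow [400. 213.] [0.5464 0.367  0.0082] [0.001 0.033] [516.3 365.7] [261.6 187.9] 4.6
```

Request:
{"method": "apply_moves", "body": {
  "targets": [
    {"dp":[-0.008,-0.009,0],"yaw":4.5},
    {"dp":[-0.016,-0.019,0],"yaw":9},
    {"dp":[-0.023,-0.03,0],"yaw":13.5},
    {"dp":[-0.029,-0.041,0],"yaw":18},
    {"dp":[-0.034,-0.053,0],"yaw":22.5},
    {"dp":[-0.038,-0.064,0],"yaw":27},
    {"dp":[-0.041,-0.077,0],"yaw":31.5},
    {"dp":[-0.043,-0.089,0],"yaw":36},
    {"dp":[-0.044,-0.101,0],"yaw":40.5},
    {"dp":[-0.045,-0.114,0],"yaw":45},
    {"dp":[-0.044,-0.127,0],"yaw":49.5},
    {"dp":[-0.042,-0.139,0],"yaw":54},
    {"dp":[-0.04,-0.151,0],"yaw":58.5},
    {"dp":[-0.036,-0.163,0],"yaw":63},
    {"dp":[-0.031,-0.175,0],"yaw":67.5},
    {"dp":[-0.026,-0.186,0],"yaw":72},
    {"dp":[-0.02,-0.197,0],"yaw":76.5},
    {"dp":[-0.012,-0.207,0],"yaw":81},
    {"dp":[-0.004,-0.217,0],"yaw":85.5},
    {"dp":[0.006,-0.228,0],"yaw":91}
  ]
}}

```text
time_s: 13.2
tcp_pos: [0.5088, -0.1437, 0.1404]
eef_rot: [179.9, -0.1, 47.4]
contact_force: [0.4, 0.5, 0.2]
gripper_width: 0.0328
gripper_force: 0.0
```

Request:
{"method": "apply_moves", "body": {
  "targets": [
    {"dp":[0,0,0],"yaw":0},
    {"dp":[0,0,0],"yaw":0},
    {"dp":[0,0,0],"yaw":0},
    {"dp":[0,0,0],"yaw":0},
    {"dp":[0,0,0.03],"yaw":0},
    {"dp":[0,0,0.07],"yaw":0},
    {"dp":[0,0,0.11],"yaw":0},
    {"dp":[0,0,0.15],"yaw":0},
    {"dp":[-0.02,0.02,0.16],"yaw":-7},
    {"dp":[-0.03,0.06,0.16],"yaw":-14},
    {"dp":[-0.05,0.1,0.16],"yaw":-21},
    {"dp":[-0.05,0.128,0.16],"yaw":-28},
    {"dp":[-0.05,0.128,0.16],"yaw":-51},
    {"dp":[-0.05,0.128,0.16],"yaw":-51},
    {"dp":[-0.05,0.128,0.16],"yaw":-51},
    {"dp":[-0.05,0.128,0.16],"yaw":-51},
    {"dp":[-0.05,0.128,0.16],"yaw":-51},
    {"dp":[-0.05,0.128,0.16],"yaw":-51}
  ]
}}

```text
time_s: 14.7
tcp_pos: [0.457, -0.0152, 0.2988]
eef_rot: [-180.0, -0.0, -3.7]
contact_force: [-0.6, -0.2, 0.3]
gripper_width: 0.0328
gripper_force: 0.0
```

```bash
python3 w.py 5 wrist,scene,top
```

```text
14.7 [ 0.457  -0.0152  0.2988] [-1.7999e+02 -2.0000e-02 -3.6700e+00] [ 22.9  -2.4 -20.6  -0.  -71.7  63.4] 0.03278415287322554
wrist
orange [509. 144.] [ 0.506  -0.1407  0.1508] [0.149 0.152] [ 506.1 -141. ] [13.8 13.9] 37.4
orange [182. 173.] [0.5008 0.0822 0.1502] [0.138 0.152] [500.4  84.1] [14.5 14.6] 62.7
yellow [ 28. 187.] [0.4833 0.2823 0.0118] [0.004 0.036] [512.7 321.1] [259.7  93.9] 4.4
red [109.   2.] [0.6207 0.129  0.1178] [0.115 0.12 ] [620.6 126.8] [49.5  3.3] 85.6
red [328. 237.] [ 0.4425 -0.0146  0.124 ] [0.122 0.126] [442.2 -14.7] [9.5 6.2] 89.6
scene
blue [379. 198.] [0.4588 0.3581 0.0437] [0.024 0.053] [449. 356.] [ 42.1 113.1] 3.6
blue [320. 237.] [ 0.5163 -0.0098  0.0948] [0.07  0.111] [513.2 -15.3] [ 37.1 112.1] 6.9
blue [369. 277.] [ 0.7517 -0.0624  0.099 ] [0.07 0.11] [739.6 -45.6] [87.  45.6] 83.8
orange [340. 209.] [0.5065 0.0836 0.144 ] [0.136 0.152] [504.7  87.2] [12.7 16.8] 41.0
orange [290. 242.] [ 0.512  -0.1397  0.1444] [0.137 0.149] [ 513.  -141.2] [ 9. 16.] 50.1
orange [350. 275.] [ 0.7373 -0.1355  0.1445] [0.136 0.15 ] [ 737.  -135.7] [8.3 9. ] 42.0
[... 174 characters left out ...]
ed [328. 258.] [ 0.6896 -0.1669  0.1962] [0.192 0.2  ] [ 688.9 -175. ] [11.6 59.9] 2.1
red [382. 269.] [ 0.7695 -0.0351  0.1212] [0.116 0.126] [766.3 -32.7] [59.5 13.8] 2.8
top
blue [323. 179.] [ 0.7212 -0.0495  0.1066] [0.076 0.114] [731.9 -28.7] [112.3  38.1] 88.7
orange [275. 173.] [0.7243 0.0916 0.1473] [0.137 0.152] [725.  92.] [13.2 11.5] 6.8
yellow [179. 238.] [0.5881 0.4033 0.0066] [-0.001  0.035] [509.9 362.6] [260.7 171.2] 4.3
red [319. 163.] [ 0.7672 -0.0319  0.123 ] [0.117 0.13 ] [763.7 -31.9] [ 8.3 56. ] 84.5
red [373. 183.] [ 0.6842 -0.1791  0.1982] [0.193 0.203] [ 683.6 -178.2] [57.6  9.3] 86.9
red [262. 210.] [0.6245 0.1258 0.118 ] [0.112 0.124] [624.2 126.9] [48.7  9.5] 89.7
```

Nest b is at the station, module a lies in the tray and the tray has not moved. I repeat for b.

Request:
{"method": "apply_moves", "body": {
  "targets": [
    {"dp":[0,0,-0.04],"yaw":0},
    {"dp":[0,0,-0.08],"yaw":0},
    {"dp":[0,0,-0.115],"yaw":0},
    {"dp":[0,0,-0.145],"yaw":0},
    {"dp":[0,0,-0.165],"yaw":0},
    {"dp":[0,0,-0.175],"yaw":0},
    {"dp":[0,0,-0.177],"yaw":0},
    {"dp":[0,0,-0.177],"yaw":0}
  ]
}}

```text
time_s: 15.52
tcp_pos: [0.4572, -0.0157, 0.1211]
eef_rot: [180.0, 0.1, -3.8]
contact_force: [-0.4, 0.0, 1.1]
gripper_width: 0.0332
gripper_force: 0.0
```

Request:
{"method": "apply_moves", "body": {
  "targets": [
    {"dp":[0,0,0],"yaw":0},
    {"dp":[0,0,0],"yaw":0},
    {"dp":[0,0,0],"yaw":0},
    {"dp":[0,0,0],"yaw":0},
    {"dp":[0,0,0],"yaw":0},
    {"dp":[0,-0.001,0.011],"yaw":0},
    {"dp":[0,-0.003,0.022],"yaw":0},
    {"dp":[0,-0.0075,0.0325],"yaw":0},
    {"dp":[-0.001,-0.013,0.042],"yaw":0},
    {"dp":[-0.001,-0.02,0.051],"yaw":0},
    {"dp":[-0.002,-0.028,0.0585],"yaw":0},
    {"dp":[-0.0025,-0.0375,0.065],"yaw":0},
    {"dp":[-0.003,-0.0475,0.07],"yaw":0},
    {"dp":[-0.004,-0.0585,0.073],"yaw":0},
    {"dp":[-0.0045,-0.0695,0.075],"yaw":0},
    {"dp":[-0.0045,-0.0695,0.075],"yaw":0}
  ],
  "grip": 1,
  "squeeze": 15
}}

```text
time_s: 16.85
tcp_pos: [0.4524, -0.0878, 0.1989]
eef_rot: [179.9, -0.0, -3.9]
contact_force: [-9.3, -3.3, 20.0]
gripper_width: 0.0113
gripper_force: 15.0
```

Request:
{"method": "apply_moves", "body": {
  "targets": [
    {"dp":[0,0,0],"yaw":0},
    {"dp":[0,0,0],"yaw":0},
    {"dp":[0,0,0.02],"yaw":0},
    {"dp":[0,0,0.06],"yaw":0},
    {"dp":[0.0,0.0,0.1],"yaw":0},
    {"dp":[0.02,0.03,0.1],"yaw":-7},
    {"dp":[0.03,0.06,0.1],"yaw":-14},
    {"dp":[0.043,0.068,0.1],"yaw":-21},
    {"dp":[0.043,0.068,0.1],"yaw":-90},
    {"dp":[0.043,0.068,0.1],"yaw":-90},
    {"dp":[0.043,0.068,0.1],"yaw":-90},
    {"dp":[0.043,0.068,0.1],"yaw":-90},
    {"dp":[0.043,0.068,0.1],"yaw":-90},
    {"dp":[0.043,0.068,0.1],"yaw":-90},
    {"dp":[0.043,0.068,0.1],"yaw":-90},
    {"dp":[0.043,0.068,0.1],"yaw":-90},
    {"dp":[0.043,0.068,0.1],"yaw":-90},
    {"dp":[0.043,0.068,0.1],"yaw":-90},
    {"dp":[0.043,0.068,0.1],"yaw":-90},
    {"dp":[0.043,0.068,0.1],"yaw":-90}
  ],
  "grip": -0.5
}}

```text
time_s: 18.52
tcp_pos: [0.4955, -0.0174, 0.2962]
eef_rot: [179.9, -0.0, -93.7]
contact_force: [-0.4, 0.1, -0.2]
gripper_width: 0.0658
gripper_force: 0.0
```

```bash
python3 w.py 6 wrist,scene
```

```text
18.5167 [ 0.4955 -0.0174  0.2962] [ 1.7994e+02 -2.0000e-02 -9.3690e+01] [ 20.7   1.7 -16.9  -0.  -71.5 -24.4] 0.06576534800019593
wrist
blue [ 30. 189.] [ 0.728 -0.057  0.11 ] [0.109 0.111] [734.2 -39.8] [95.7 40.3] 87.0
blue [325. 213.] [ 0.498  -0.0189  0.1099] [0.109 0.111] [496.1 -20.7] [25.1 37.8] 84.9
blue [328. 260.] [0.4971 0.0182 0.1099] [0.109 0.111] [495.8  20.5] [15.1 29.3] 18.2
orange [298.  37.] [ 0.5062 -0.1412  0.1508] [0.15  0.152] [ 506.2 -141.3] [13.9 13.8] 11.3
orange [331. 356.] [0.4997 0.0828 0.1505] [0.145 0.152] [499.7  83.8] [13.6 14.6] 52.4
red [382. 107.] [ 0.4598 -0.0943  0.1992] [0.197 0.201] [464.3 -93.9] [10.1 60.2] 86.6
red [ 11. 219.] [ 0.7408 -0.034   0.1242] [0.121 0.126] [742.  -33.4] [10.2 20.8] 88.6
scene
blue [379. 198.] [0.4591 0.3586 0.0447] [0.023 0.053] [449.1 352.3] [ 41.3 104.1] 5.2
blue [320. 236.] [ 0.5161 -0.0109  0.0975] [0.071 0.111] [505.3 -13.7] [117.3  40.2] 88.9
blue [369. 277.] [ 0.7514 -0.0619  0.0987] [0.07 0.11] [742.5 -43. ] [90.7 40.4] 82.0
orange [340. 209.] [0.5083 0.0846 0.1441] [0.138 0.152] [506.9  84.9] [12.8 18.4] 43.9
orange [289. 242.] [ 0.5122 -0.1408  0.1429] [0.136 0.15 ] [ 511.3 -140. ] [ 8.9 19. ] 44.7
orange [350. 275.] [ 0.7386 -0.1369  0.1458] [0.135 0.151] [ 738.5 -137.3] [8.5 9.4] 37.9
yellow [397. 212.] [0.537  0.3644 0.009 ] [0.001 0.033] [512.7 366.4] [270.5 187.1] 3.4
red [289. 214.] [ 0.4634 -0.0919  0.1964] [0.191 0.199] [462.8 -91.2] [ 9.1 63.1] 83.7
red [378. 227.] [0.6299 0.122  0.1168] [0.11  0.121] [630.1 122.1] [57.5 11.6] 83.6
red [328. 258.] [ 0.6901 -0.169   0.1957] [0.192 0.2  ] [ 689.  -175.4] [13.5 60.9] 1.1
red [382. 269.] [ 0.7718 -0.0335  0.12  ] [0.115 0.124] [766.6 -33.4] [11.3 63.6] 87.2
```

Request:
{"method": "apply_moves", "body": {
  "targets": [
    {"dp":[0,-0.001,-0.04],"yaw":0},
    {"dp":[0,-0.001,-0.08],"yaw":0},
    {"dp":[0,-0.001,-0.12],"yaw":0},
    {"dp":[0,-0.001,-0.155],"yaw":0},
    {"dp":[0,-0.001,-0.18],"yaw":0},
    {"dp":[0,-0.001,-0.193],"yaw":0},
    {"dp":[0,-0.001,-0.196],"yaw":0},
    {"dp":[0,-0.001,-0.196],"yaw":0}
  ]
}}

```text
time_s: 19.28
tcp_pos: [0.4955, -0.0182, 0.0998]
eef_rot: [179.9, -0.1, -93.8]
contact_force: [0.1, -0.4, -0.0]
gripper_width: 0.0657
gripper_force: 0.0
```

Request:
{"method": "apply_moves", "body": {
  "targets": [
    {"dp":[0,0,0],"yaw":0},
    {"dp":[0,0,0],"yaw":0},
    {"dp":[0,0,0],"yaw":0},
    {"dp":[0,0,0],"yaw":0},
    {"dp":[0,0,0],"yaw":0},
    {"dp":[0,0,0.01],"yaw":0},
    {"dp":[0,0,0.03],"yaw":0},
    {"dp":[0,0,0.06],"yaw":0},
    {"dp":[0,0,0.09],"yaw":0},
    {"dp":[0,0,0.11],"yaw":0},
    {"dp":[0,0,0.13],"yaw":0},
    {"dp":[0,0.0,0.15],"yaw":0}
  ],
  "grip": 1,
  "squeeze": 35
}}

```text
time_s: 20.28
tcp_pos: [0.4953, -0.0181, 0.2523]
eef_rot: [-180.0, 0.0, -93.8]
contact_force: [0.9, 0.3, -3.8]
gripper_width: 0.0398
gripper_force: 35.0
```

```bash
python3 w.py 7 scene,top | grep -E "yell|scene|top|blue"
```

```text
scene
blue [379. 198.] [0.4584 0.3574 0.0435] [0.024 0.052] [448.3 354.2] [ 42.2 110.5] 5.4
blue [369. 277.] [ 0.7517 -0.0622  0.099 ] [0.071 0.111] [743.6 -44.3] [90.9 42.5] 81.8
yellow [397. 212.] [0.5374 0.3645 0.009 ] [0.001 0.033] [513.9 364.6] [267.4 186.5] 5.4
top
blue [330. 176.] [ 0.7314 -0.0667  0.1087] [0.092 0.114] [731.3 -61.3] [46.7 39.5] 88.7
blue [177. 278.] [0.4331 0.3782 0.0495] [0.043 0.056] [438.3 369.7] [34.4 75.5] 5.4
yellow [173. 253.] [0.5178 0.4169 0.007 ] [-0.     0.036] [509.9 363. ] [261.  169.8] 4.4
```

Request:
{"method": "apply_moves", "body": {
  "targets": [
    {"dp":[0.005,0.03,0],"yaw":0},
    {"dp":[0.015,0.07,0],"yaw":4},
    {"dp":[0.025,0.11,0],"yaw":9},
    {"dp":[0.035,0.15,0],"yaw":9},
    {"dp":[0.045,0.19,0],"yaw":9},
    {"dp":[0.055,0.23,0],"yaw":9},
    {"dp":[0.065,0.27,0],"yaw":9},
    {"dp":[0.075,0.31,0],"yaw":9},
    {"dp":[0.086,0.35,0],"yaw":9},
    {"dp":[0.086,0.375,0],"yaw":9},
    {"dp":[0.086,0.387,0],"yaw":9},
    {"dp":[0.086,0.387,-0.02],"yaw":9},
    {"dp":[0.086,0.387,-0.06],"yaw":9},
    {"dp":[0.086,0.387,-0.1],"yaw":9},
    {"dp":[0.086,0.387,-0.12],"yaw":9},
    {"dp":[0.086,0.387,-0.12],"yaw":9}
  ]
}}

```text
time_s: 21.72
tcp_pos: [0.5784, 0.3658, 0.1236]
eef_rot: [179.4, -0.4, -84.9]
contact_force: [-1.5, -0.5, -3.1]
gripper_width: 0.0401
gripper_force: 35.0
```

```bash
python3 w.py 8 wrist | grep -E "0\.|yell|blue"
```

```text
21.7167 [0.5784 0.3658 0.1236] [179.44  -0.37 -84.91] [ 48.5  27.1  -6.2  -0.1 -57.4 -43.4] 0.040056983396062916
blue [589. 241.] [0.4384 0.3444 0.0508] [0.05  0.052] [442.6 336.4] [40.1 68.6] 6.1
yellow [419. 171.] [0.5185 0.3101 0.0062] [0.005 0.036] [516.9 338.7] [266.5 124.2] 4.4
yellow [627. 364.] [0.3787 0.4271 0.0303] [0.018 0.036] [369.1 439.8] [22.9 61.2] 40.3
```

View pics/8wrist.png

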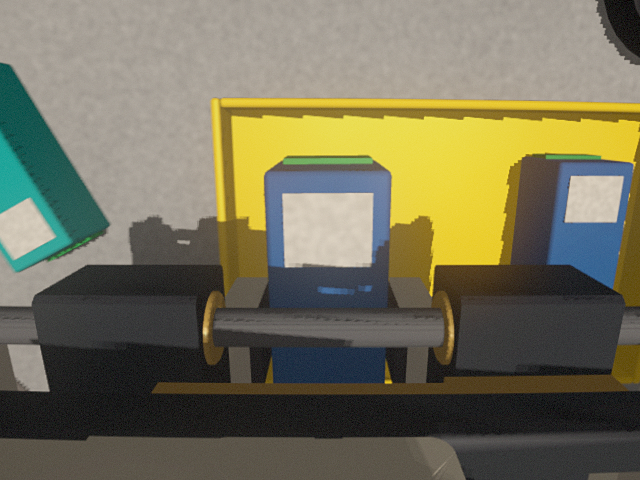

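The module hangs straight over the far slot, with module a at (590,190) on the right. I lower it and release.

Request:
{"method": "apply_moves", "body": {
  "targets": [
    {"dp":[0,0,-0.02],"yaw":0},
    {"dp":[0,0,-0.05],"yaw":0},
    {"dp":[0,0,-0.07],"yaw":0},
    {"dp":[0,0,-0.08],"yaw":0},
    {"dp":[0,0,-0.085],"yaw":0},
    {"dp":[0,0,-0.086],"yaw":0},
    {"dp":[0,0,-0.086],"yaw":0}
  ]
}}

```text
time_s: 22.35
tcp_pos: [0.5828, 0.3696, 0.0462]
eef_rot: [-179.9, 0.1, -84.8]
contact_force: [-1.1, -0.9, -1.7]
gripper_width: 0.0401
gripper_force: 35.0
```

Request:
{"method": "apply_moves", "body": {
  "targets": [
    {"dp":[0,0,0],"yaw":0},
    {"dp":[0,0,0],"yaw":0},
    {"dp":[0,0,0],"yaw":0},
    {"dp":[0,0,0],"yaw":0},
    {"dp":[0,0,0],"yaw":0},
    {"dp":[0,0,0.015],"yaw":0},
    {"dp":[0,0,0.04],"yaw":0},
    {"dp":[0,0,0.08],"yaw":0},
    {"dp":[0,0,0.12],"yaw":0},
    {"dp":[0,0,0.156],"yaw":0}
  ],
  "grip": -0.1
}}

```text
time_s: 23.18
tcp_pos: [0.582, 0.3689, 0.2031]
eef_rot: [-180.0, 0.0, -84.8]
contact_force: [1.1, 0.1, 0.3]
gripper_width: 0.048
gripper_force: 0.0
```

Request:
{"method": "apply_moves", "body": {
  "targets": [
    {"dp":[-0.01,-0.03,0],"yaw":6},
    {"dp":[-0.02,-0.07,0],"yaw":12},
    {"dp":[-0.03,-0.11,0],"yaw":18},
    {"dp":[-0.04,-0.15,0],"yaw":25},
    {"dp":[-0.05,-0.19,0],"yaw":32},
    {"dp":[-0.06,-0.23,0],"yaw":38},
    {"dp":[-0.07,-0.26,0],"yaw":41},
    {"dp":[-0.081,-0.284,0],"yaw":41},
    {"dp":[-0.081,-0.284,0],"yaw":41},
    {"dp":[-0.081,-0.284,0],"yaw":41},
    {"dp":[-0.081,-0.284,-0.02],"yaw":41},
    {"dp":[-0.081,-0.284,-0.045],"yaw":41},
    {"dp":[-0.081,-0.284,-0.061],"yaw":41},
    {"dp":[-0.081,-0.284,-0.062],"yaw":41},
    {"dp":[-0.081,-0.284,-0.062],"yaw":41}
  ],
  "grip": 0.25
}}

```text
time_s: 24.43
tcp_pos: [0.501, 0.0854, 0.1381]
eef_rot: [179.9, 0.0, -43.8]
contact_force: [0.6, -0.1, 1.3]
gripper_width: 0.0326
gripper_force: 0.0
```

Request:
{"method": "apply_moves", "body": {
  "targets": [
    {"dp":[-0.008,-0.009,0],"yaw":4.5},
    {"dp":[-0.016,-0.019,0],"yaw":9},
    {"dp":[-0.023,-0.03,0],"yaw":13.5},
    {"dp":[-0.029,-0.041,0],"yaw":18},
    {"dp":[-0.034,-0.053,0],"yaw":22.5},
    {"dp":[-0.038,-0.064,0],"yaw":27},
    {"dp":[-0.041,-0.077,0],"yaw":31.5},
    {"dp":[-0.043,-0.089,0],"yaw":36},
    {"dp":[-0.044,-0.101,0],"yaw":40.5},
    {"dp":[-0.045,-0.114,0],"yaw":45},
    {"dp":[-0.044,-0.127,0],"yaw":49.5},
    {"dp":[-0.042,-0.139,0],"yaw":54},
    {"dp":[-0.04,-0.151,0],"yaw":58.5},
    {"dp":[-0.036,-0.163,0],"yaw":63},
    {"dp":[-0.031,-0.175,0],"yaw":67.5},
    {"dp":[-0.026,-0.186,0],"yaw":72},
    {"dp":[-0.02,-0.197,0],"yaw":76.5},
    {"dp":[-0.012,-0.207,0],"yaw":81},
    {"dp":[-0.004,-0.217,0],"yaw":85.5},
    {"dp":[0.006,-0.228,0],"yaw":91}
  ]
}}

```text
time_s: 26.1
tcp_pos: [0.5085, -0.1433, 0.1403]
eef_rot: [179.9, -0.1, 47.4]
contact_force: [-0.7, 0.3, -0.7]
gripper_width: 0.0328
gripper_force: 0.0
```

Request:
{"method": "apply_moves", "body": {
  "targets": [
    {"dp":[0,0,0],"yaw":0},
    {"dp":[0,0,0],"yaw":0},
    {"dp":[0,0,0],"yaw":0},
    {"dp":[0,0,0],"yaw":0},
    {"dp":[0,0,0.03],"yaw":0},
    {"dp":[0,0,0.07],"yaw":0},
    {"dp":[0,0,0.11],"yaw":0},
    {"dp":[0,0,0.15],"yaw":0},
    {"dp":[-0.02,0.02,0.16],"yaw":-7},
    {"dp":[-0.03,0.06,0.16],"yaw":-14},
    {"dp":[-0.05,0.1,0.16],"yaw":-21},
    {"dp":[-0.05,0.128,0.16],"yaw":-28},
    {"dp":[-0.04,0.16,0.16],"yaw":-35},
    {"dp":[-0.02,0.19,0.16],"yaw":-42},
    {"dp":[-0.0065,0.2285,0.13],"yaw":-49},
    {"dp":[-0.0065,0.2285,0.1],"yaw":-91},
    {"dp":[-0.0065,0.2285,0.07],"yaw":-91},
    {"dp":[-0.0065,0.2285,0.062],"yaw":-91},
    {"dp":[-0.0065,0.2285,0.062],"yaw":-91},
    {"dp":[-0.0065,0.2285,0.062],"yaw":-91}
  ]
}}

```text
time_s: 27.77
tcp_pos: [0.4994, 0.0857, 0.1997]
eef_rot: [179.9, 0.1, -34.7]
contact_force: [0.6, -0.6, -0.1]
gripper_width: 0.033
gripper_force: 0.0
```

```bash
python3 w.py 9 scene,top
```

```text
27.7667 [0.4994 0.0857 0.1997] [ 1.7988e+02  5.0000e-02 -3.4690e+01] [ 32.    7.  -24.2  -0.  -58.9  23.3] 0.032975764761541605
scene
blue [379. 198.] [0.4595 0.3566 0.0441] [0.024 0.053] [448.5 354.1] [ 41.  114.3] 6.4
blue [413. 211.] [0.6022 0.3717 0.0451] [0.023 0.053] [591.5 366.2] [ 39.9 108.9] 6.7
blue [372. 239.] [0.6438 0.0812 0.0977] [0.071 0.111] [628.7  95.3] [ 49.5 110.7] 86.8
orange [340. 209.] [0.5076 0.0831 0.1458] [0.136 0.152] [506.4  85.2] [12.7 21.5] 42.1
orange [350. 275.] [ 0.7378 -0.1362  0.1444] [0.137 0.151] [ 737.4 -136.6] [8.6 8.9] 36.3
yellow [393. 211.] [0.5118 0.3446 0.0125] [0.001 0.034] [513.3 364.6] [266.9 185.5] 3.9
red [309. 225.] [ 0.4657 -0.0146  0.1169] [0.113 0.121] [466.  -14.5] [ 7.7 37.8] 82.1
red [378. 226.] [0.6301 0.1234 0.1202] [0.115 0.124] [631.2 124.9] [56.6 12.7] 86.3
red [402. 236.] [0.771  0.0425 0.1948] [0.191 0.201] [773.1  40.5] [12.2 53.7] 87.3
red [327. 258.] [ 0.6889 -0.1672  0.196 ] [0.192 0.2  ] [ 688.6 -176. ] [60.5  8.6] 88.1
top
blue [174. 228.] [0.5843 0.3993 0.0497] [0.045 0.055] [591.3 391.8] [33.2 77.1] 31.7
orange [275. 173.] [0.7251 0.0918 0.1488] [0.143 0.152] [726.2  91.4] [15.6 10.6] 19.8
yellow [177. 220.] [0.627  0.4065 0.0099] [0.    0.036] [625.7 388.1] [ 77.2 185.8] 31.8
red [292. 152.] [0.7685 0.043  0.1992] [0.195 0.203] [769.5  43.2] [ 9.8 55.4] 83.2
red [373. 183.] [ 0.683  -0.1811  0.198 ] [0.192 0.202] [ 683.8 -178.5] [58.2  9.6] 85.4
red [311. 264.] [ 0.4718 -0.0137  0.1174] [0.111 0.123] [470.3 -15. ] [12.2 55. ] 87.2
```

View pics/9scene.png

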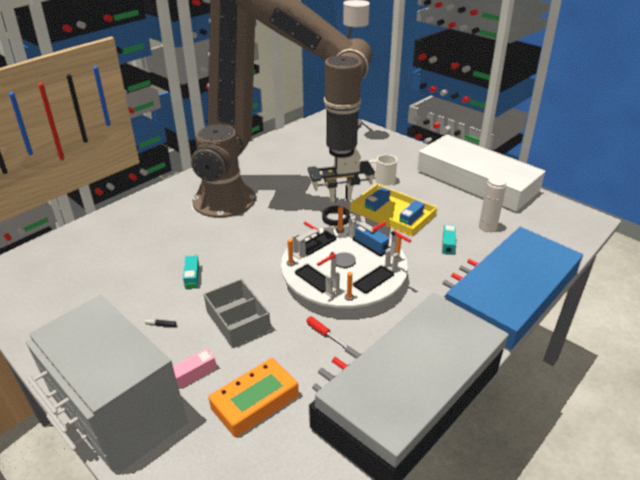

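Nest c (empty) is at the station, d is on the left at (372,239), and two modules lie in the tray.

Request:
{"method": "apply_moves", "body": {
  "targets": [
    {"dp":[0,0,0],"yaw":-5},
    {"dp":[0,0,0],"yaw":-9},
    {"dp":[0,0,0],"yaw":-9}
  ]
}}

```text
time_s: 28.12
tcp_pos: [0.5002, 0.0857, 0.201]
eef_rot: [-180.0, -0.0, -43.3]
contact_force: [0.5, 0.3, -0.4]
gripper_width: 0.0329
gripper_force: 0.0
```

Request:
{"method": "apply_moves", "body": {
  "targets": [
    {"dp":[0,0,-0.02],"yaw":-0.5},
    {"dp":[0,0,-0.045],"yaw":-0.5},
    {"dp":[0,0,-0.061],"yaw":-0.5},
    {"dp":[0,0,-0.062],"yaw":-0.5},
    {"dp":[0,0,-0.062],"yaw":-0.5}
  ]
}}

```text
time_s: 28.53
tcp_pos: [0.5, 0.0853, 0.1384]
eef_rot: [179.9, 0.0, -43.6]
contact_force: [-0.2, -0.0, 0.9]
gripper_width: 0.0328
gripper_force: 0.0
```

Request:
{"method": "apply_moves", "body": {
  "targets": [
    {"dp":[-0.008,-0.009,0],"yaw":4.5},
    {"dp":[-0.016,-0.019,0],"yaw":9},
    {"dp":[-0.023,-0.03,0],"yaw":13.5},
    {"dp":[-0.029,-0.041,0],"yaw":18},
    {"dp":[-0.034,-0.053,0],"yaw":22.5},
    {"dp":[-0.038,-0.064,0],"yaw":27},
    {"dp":[-0.041,-0.077,0],"yaw":31.5},
    {"dp":[-0.043,-0.089,0],"yaw":36},
    {"dp":[-0.044,-0.101,0],"yaw":40.5},
    {"dp":[-0.045,-0.114,0],"yaw":45},
    {"dp":[-0.044,-0.127,0],"yaw":49.5},
    {"dp":[-0.042,-0.139,0],"yaw":54},
    {"dp":[-0.04,-0.151,0],"yaw":58.5},
    {"dp":[-0.036,-0.163,0],"yaw":63},
    {"dp":[-0.031,-0.175,0],"yaw":67.5},
    {"dp":[-0.026,-0.186,0],"yaw":72},
    {"dp":[-0.02,-0.197,0],"yaw":76.5},
    {"dp":[-0.012,-0.207,0],"yaw":81},
    {"dp":[-0.004,-0.217,0],"yaw":85.5},
    {"dp":[0.006,-0.228,0],"yaw":91}
  ]
}}

```text
time_s: 30.2
tcp_pos: [0.5076, -0.1431, 0.1406]
eef_rot: [179.9, -0.1, 47.5]
contact_force: [0.8, 0.7, -1.0]
gripper_width: 0.0329
gripper_force: 0.0
```

Request:
{"method": "apply_moves", "body": {
  "targets": [
    {"dp":[0,0,0],"yaw":0},
    {"dp":[0,0,0],"yaw":0},
    {"dp":[0,0,0],"yaw":0},
    {"dp":[0,0,0],"yaw":0},
    {"dp":[0,0,0.03],"yaw":0},
    {"dp":[0,0,0.07],"yaw":0},
    {"dp":[0,0,0.11],"yaw":0},
    {"dp":[0,0,0.15],"yaw":0},
    {"dp":[-0.02,0.02,0.16],"yaw":-7},
    {"dp":[-0.03,0.06,0.16],"yaw":-14},
    {"dp":[-0.05,0.1,0.16],"yaw":-21},
    {"dp":[-0.049,0.1275,0.16],"yaw":-28},
    {"dp":[-0.049,0.1275,0.16],"yaw":-51},
    {"dp":[-0.049,0.1275,0.16],"yaw":-51},
    {"dp":[-0.049,0.1275,0.16],"yaw":-51},
    {"dp":[-0.049,0.1275,0.16],"yaw":-51},
    {"dp":[-0.049,0.1275,0.16],"yaw":-51},
    {"dp":[-0.049,0.1275,0.16],"yaw":-51}
  ]
}}

```text
time_s: 31.7
tcp_pos: [0.457, -0.0148, 0.2988]
eef_rot: [-180.0, -0.0, -3.7]
contact_force: [0.2, -0.0, -1.2]
gripper_width: 0.0331
gripper_force: 0.0
```

```bash
python3 w.py 10 wrist,scene,top
```

```text
31.7 [ 0.457  -0.0148  0.2988] [-1.7999e+02 -2.0000e-02 -3.6600e+00] [ 22.9  -2.4 -20.6  -0.  -71.8  63.4] 0.03309191776419116
wrist
orange [509. 145.] [ 0.5057 -0.1404  0.1509] [0.15  0.152] [ 505.4 -140.3] [13.7 14.1] 82.7
orange [181. 173.] [0.5012 0.0827 0.1502] [0.137 0.152] [500.5  84.7] [14.3 14.5] 36.4
yellow [ 30. 185.] [0.4841 0.2809 0.0104] [0.004 0.036] [515.4 317.8] [260.6  97.9] 3.3
red [540.   2.] [ 0.6017 -0.1746  0.1176] [0.115 0.12 ] [ 601.7 -171.9] [60.2  2.7] 86.9
red [ 59. 102.] [0.5484 0.1279 0.1991] [0.197 0.201] [548.6 126.3] [60.9 11.4] 86.2
red [328. 237.] [ 0.4426 -0.0141  0.1239] [0.122 0.125] [442.5 -14.2] [9.4 5.9] 87.0
scene
blue [379. 198.] [0.4619 0.3538 0.0443] [0.023 0.054] [451.4 354. ] [ 40.6 115.8] 5.7
blue [413. 212.] [0.6039 0.367  0.0448] [0.025 0.053] [594.6 364.8] [ 39.2 105.9] 6.7
blue [321. 237.] [ 0.5163 -0.0088  0.096 ] [0.07 0.11] [514.1 -13.2] [ 40.4 119.6] 11.2
orange [340. 209.] [0.5081 0.0849 0.1444] [0.137 0.151] [505.3  86.5] [12.7 19.9] 41.6
orange [350. 275.] [ 0.7378 -0.1364  0.1446] [0.136 0.149] [ 737.4 -136.1] [8.3 8.7] 42.3
yellow [396. 213.] [0.5208 0.3457 0.0111] [0.001 0.034] [516.6 362.4] [266.5 185.9] 4.4
red [362. 195.] [0.5559 0.1295 0.1964] [0.191 0.198] [555.  131.2] [ 8.4 48.5] 2.3
red [401. 236.] [0.7721 0.0423 0.1954] [0.188 0.2  ] [774.3  42.4] [10.6 53.8] 89.9
red [305. 270.] [ 0.6098 -0.1773  0.1162] [0.11 0.12] [ 609.8 -174.6] [47.8 14.5] 88.5
top
blue [181. 229.] [0.5799 0.3779 0.049 ] [0.04  0.055] [583.9 365.3] [ 38.3 107.1] 6.0
orange [275. 173.] [0.7234 0.0905 0.1503] [0.139 0.154] [725.3  91.1] [14.4 10.7] 20.7
yellow [178. 238.] [0.5874 0.4111 0.0082] [-0.     0.036] [512.2 360.4] [260.8 171.1] 4.1
red [292. 152.] [0.768  0.0427 0.1987] [0.194 0.203] [768.9  42.9] [ 9.2 54. ] 84.5
red [366. 218.] [ 0.6048 -0.1666  0.1187] [0.114 0.124] [ 606.8 -171.2] [11.3 54.1] 0.3
```

Nest d is at the station. I open clamp d.

Request:
{"method": "apply_moves", "body": {
  "targets": [
    {"dp":[0,0,-0.04],"yaw":0},
    {"dp":[0,0,-0.08],"yaw":0},
    {"dp":[0,0,-0.115],"yaw":0},
    {"dp":[0,0,-0.145],"yaw":0},
    {"dp":[0,0,-0.165],"yaw":0},
    {"dp":[0,0,-0.175],"yaw":0},
    {"dp":[0,0,-0.177],"yaw":0},
    {"dp":[0,0,-0.177],"yaw":0}
  ]
}}

```text
time_s: 32.52
tcp_pos: [0.4572, -0.0153, 0.1211]
eef_rot: [180.0, 0.1, -3.8]
contact_force: [0.5, -0.0, -0.1]
gripper_width: 0.0328
gripper_force: 0.0
```

Request:
{"method": "apply_moves", "body": {
  "targets": [
    {"dp":[0,0,0],"yaw":0},
    {"dp":[0,0,0],"yaw":0},
    {"dp":[0,0,0],"yaw":0},
    {"dp":[0,0,0],"yaw":0},
    {"dp":[0,0,0],"yaw":0},
    {"dp":[0,-0.001,0.011],"yaw":0},
    {"dp":[0,-0.003,0.022],"yaw":0},
    {"dp":[0,-0.0075,0.0325],"yaw":0},
    {"dp":[-0.001,-0.013,0.042],"yaw":0},
    {"dp":[-0.001,-0.02,0.051],"yaw":0},
    {"dp":[-0.002,-0.028,0.0585],"yaw":0},
    {"dp":[-0.0025,-0.0375,0.065],"yaw":0},
    {"dp":[-0.003,-0.0475,0.07],"yaw":0},
    {"dp":[-0.004,-0.0585,0.073],"yaw":0},
    {"dp":[-0.0045,-0.0695,0.075],"yaw":0},
    {"dp":[-0.0045,-0.0695,0.075],"yaw":0}
  ],
  "grip": 1,
  "squeeze": 15
}}

```text
time_s: 33.85
tcp_pos: [0.4526, -0.0873, 0.199]
eef_rot: [179.9, -0.0, -3.9]
contact_force: [-9.6, -3.4, 21.3]
gripper_width: 0.0111
gripper_force: 15.0
```

Request:
{"method": "apply_moves", "body": {
  "targets": [
    {"dp":[0,0,0],"yaw":0},
    {"dp":[0,0,0],"yaw":0},
    {"dp":[0,0,0.02],"yaw":0},
    {"dp":[0,0,0.06],"yaw":0},
    {"dp":[0.0,0.0,0.1],"yaw":0},
    {"dp":[0.02,0.03,0.1],"yaw":-7},
    {"dp":[0.03,0.06,0.1],"yaw":-14},
    {"dp":[0.043,0.067,0.1],"yaw":-21},
    {"dp":[0.043,0.067,0.1],"yaw":-90},
    {"dp":[0.043,0.067,0.1],"yaw":-90},
    {"dp":[0.043,0.067,0.1],"yaw":-90},
    {"dp":[0.043,0.067,0.1],"yaw":-90},
    {"dp":[0.043,0.067,0.1],"yaw":-90},
    {"dp":[0.043,0.067,0.1],"yaw":-90},
    {"dp":[0.043,0.067,0.1],"yaw":-90},
    {"dp":[0.043,0.067,0.1],"yaw":-90},
    {"dp":[0.043,0.067,0.1],"yaw":-90},
    {"dp":[0.043,0.067,0.1],"yaw":-90},
    {"dp":[0.043,0.067,0.1],"yaw":-90},
    {"dp":[0.043,0.067,0.1],"yaw":-90}
  ],
  "grip": -0.5
}}

```text
time_s: 35.52
tcp_pos: [0.4955, -0.0179, 0.2962]
eef_rot: [179.9, -0.0, -93.7]
contact_force: [-0.3, 1.1, 0.1]
gripper_width: 0.0656
gripper_force: 0.0
```

```bash
python3 w.py 11 wrist,scene|grep -E "blue|red|yell"
```

```text
blue [326. 212.] [ 0.4975 -0.0207  0.11  ] [0.109 0.111] [496.3 -23.6] [28.1 38.4] 88.8
blue [328. 259.] [0.4969 0.0168 0.1099] [0.109 0.111] [499.7  21.2] [26.8 16.2] 86.2
red [155.  28.] [ 0.607  -0.1608  0.1195] [0.116 0.121] [ 608.2 -161.1] [38.5 11.1] 87.5
red [382. 106.] [ 0.4598 -0.0951  0.1992] [0.197 0.201] [464.8 -94.8] [10.6 60.1] 86.3
blue [379. 198.] [0.462  0.3542 0.0442] [0.024 0.053] [451.7 353. ] [ 40.5 114.5] 6.0
blue [413. 212.] [0.6042 0.3685 0.0451] [0.024 0.053] [594.1 363.2] [ 39.  105.8] 5.2
blue [320. 236.] [ 0.5157 -0.0107  0.0982] [0.071 0.111] [503.5 -16.7] [117.1  41.9] 86.2
yellow [395. 213.] [0.5217 0.3423 0.0114] [0.001 0.034] [517.3 362.8] [266.3 187.7] 5.0
red [290. 214.] [ 0.4658 -0.0941  0.1966] [0.193 0.199] [466.3 -93.6] [11.6 53.8] 80.6
red [402. 236.] [0.7705 0.0434 0.1954] [0.19 0.2 ] [773.4  44.6] [13.  58.5] 85.3
red [305. 270.] [ 0.6122 -0.1783  0.1162] [0.11 0.12] [ 610.  -176.2] [16.7 53.3] 2.6
```

Clamp d is open. I take module d.

Request:
{"method": "apply_moves", "body": {
  "targets": [
    {"dp":[0,0,-0.04],"yaw":0},
    {"dp":[0,0,-0.08],"yaw":0},
    {"dp":[0,0,-0.12],"yaw":0},
    {"dp":[0,0,-0.155],"yaw":0},
    {"dp":[0,0,-0.18],"yaw":0},
    {"dp":[0,0,-0.193],"yaw":0},
    {"dp":[0,0,-0.196],"yaw":0},
    {"dp":[0,0,-0.196],"yaw":0}
  ]
}}

```text
time_s: 36.28
tcp_pos: [0.4955, -0.0178, 0.0998]
eef_rot: [179.9, -0.1, -93.8]
contact_force: [0.3, 0.6, 0.0]
gripper_width: 0.0661
gripper_force: 0.0
```

Request:
{"method": "apply_moves", "body": {
  "targets": [
    {"dp":[0,0,0],"yaw":0},
    {"dp":[0,0,0],"yaw":0},
    {"dp":[0,0,0],"yaw":0},
    {"dp":[0,0,0],"yaw":0},
    {"dp":[0,0,0],"yaw":0},
    {"dp":[0,0,0.01],"yaw":0},
    {"dp":[0,0,0.03],"yaw":0},
    {"dp":[0,0,0.06],"yaw":0},
    {"dp":[0,0,0.1],"yaw":0},
    {"dp":[0,0,0.14],"yaw":0},
    {"dp":[0,0,0.17],"yaw":0},
    {"dp":[0,0,0.19],"yaw":0},
    {"dp":[0,0,0.19],"yaw":0}
  ],
  "grip": 1,
  "squeeze": 35
}}

```text
time_s: 37.37
tcp_pos: [0.4976, -0.0174, 0.2964]
eef_rot: [-179.5, 0.1, -93.8]
contact_force: [0.8, 0.1, -0.6]
gripper_width: 0.0397
gripper_force: 34.9
```

Request:
{"method": "apply_moves", "body": {
  "targets": [
    {"dp":[0,0.03,0],"yaw":0},
    {"dp":[0.002,0.07,0],"yaw":4},
    {"dp":[0.005,0.11,0],"yaw":9},
    {"dp":[0.01,0.15,0],"yaw":9},
    {"dp":[0.015,0.19,0],"yaw":9},
    {"dp":[0.018,0.23,0],"yaw":9},
    {"dp":[0.018,0.27,0],"yaw":9},
    {"dp":[0.018,0.31,0],"yaw":9},
    {"dp":[0.018,0.34,-0.02],"yaw":9},
    {"dp":[0.018,0.365,-0.06],"yaw":9},
    {"dp":[0.018,0.378,-0.1],"yaw":9},
    {"dp":[0.018,0.378,-0.13],"yaw":9},
    {"dp":[0.018,0.378,-0.14],"yaw":9},
    {"dp":[0.018,0.378,-0.14],"yaw":9},
    {"dp":[0.018,0.378,-0.14],"yaw":9}
  ]
}}

```text
time_s: 38.62
tcp_pos: [0.5144, 0.3602, 0.1516]
eef_rot: [-180.0, -0.0, -84.8]
contact_force: [-0.2, -0.5, 0.1]
gripper_width: 0.0399
gripper_force: 34.9
```

```bash
python3 w.py 12 wrist,scene,top | grep -E "wri|sce|top|\[0.. .*\[|yell|blue"
```

```text
wrist
blue [461. 248.] [0.4363 0.3554 0.0509] [0.05  0.052] [435.3 351.8] [20.7 26.6] 7.0
yellow [335. 153.] [0.5169 0.2996 0.0065] [0.005 0.036] [522.4 335.8] [276.9 123.2] 4.5
scene
blue [379. 199.] [0.4625 0.3527 0.0432] [0.023 0.053] [453.5 343.3] [ 63.9 117.9] 25.5
blue [413. 212.] [0.6039 0.3667 0.0454] [0.025 0.054] [592.7 365.1] [ 40.9 111.3] 5.8
yellow [395. 212.] [0.5202 0.3464 0.0128] [0.001 0.035] [517.4 363.2] [265.7 191.8] 5.1
top
blue [191. 230.] [0.5762 0.3521 0.0483] [0.037 0.055] [585.  342.7] [38.3 61.6] 4.0
blue [183. 278.] [0.4358 0.3603 0.0492] [0.039 0.055] [442.2 351.7] [ 35.  105.6] 4.6
yellow [197. 263.] [0.4811 0.3184 0.0063] [-0.001  0.036] [511.9 359.1] [258.9 170.2] 4.6
```

View pics/12wrist.png

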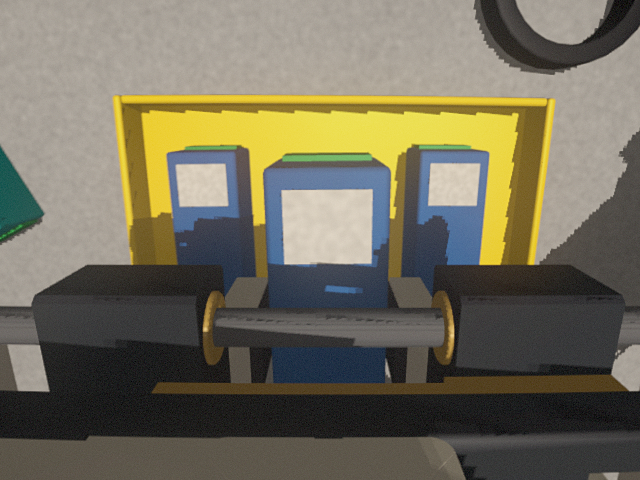

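The module hangs midway between its neighbours: those are at 167–248 and 406–488, and the held one is centred at 328. I lower it, release, and retreat.

Request:
{"method": "apply_moves", "body": {
  "targets": [
    {"dp":[0,0,-0.02],"yaw":0},
    {"dp":[0,0,-0.05],"yaw":0},
    {"dp":[0,0,-0.075],"yaw":0},
    {"dp":[0,0,-0.092],"yaw":0},
    {"dp":[0,0,-0.102],"yaw":0},
    {"dp":[0,0,-0.106],"yaw":0},
    {"dp":[0,0,-0.106],"yaw":0},
    {"dp":[0,0,-0.106],"yaw":0}
  ]
}}

```text
time_s: 39.43
tcp_pos: [0.5147, 0.3612, 0.0461]
eef_rot: [-179.9, 0.1, -84.8]
contact_force: [0.3, 0.2, -1.3]
gripper_width: 0.0397
gripper_force: 34.9
```

Request:
{"method": "apply_moves", "body": {
  "targets": [
    {"dp":[0,0,0],"yaw":0},
    {"dp":[0,0,0],"yaw":0},
    {"dp":[0,0,0],"yaw":0},
    {"dp":[0,0,0],"yaw":0},
    {"dp":[0,0,0],"yaw":0},
    {"dp":[0,0,0.015],"yaw":0},
    {"dp":[0,0,0.04],"yaw":0},
    {"dp":[0,0,0.08],"yaw":0},
    {"dp":[0,0,0.12],"yaw":0},
    {"dp":[0,0,0.16],"yaw":0},
    {"dp":[0,0,0.2],"yaw":0},
    {"dp":[-0.03,-0.03,0.22],"yaw":0},
    {"dp":[-0.06,-0.06,0.22],"yaw":0},
    {"dp":[-0.08,-0.1,0.22],"yaw":0},
    {"dp":[-0.08,-0.14,0.22],"yaw":0},
    {"dp":[-0.08,-0.16,0.22],"yaw":0},
    {"dp":[-0.08,-0.16,0.22],"yaw":0}
  ],
  "grip": -0.1
}}

```text
time_s: 40.85
tcp_pos: [0.4326, 0.1967, 0.2655]
eef_rot: [-180.0, 0.1, -84.9]
contact_force: [-0.8, -0.5, -0.1]
gripper_width: 0.0482
gripper_force: 0.0
```

```bash
python3 w.py 13 wrist,scene,top
```

```text
40.85 [0.4326 0.1967 0.2655] [-1.7995e+02  5.0000e-02 -8.4930e+01] [ 48.2   0.6 -22.1  -0.  -67.2 -43.2] 0.04822786992537214
wrist
orange [228.  37.] [0.4987 0.0846 0.1508] [0.149 0.152] [499.3  84.8] [13.8 13.7] 69.6
yellow [300. 284.] [0.4472 0.276  0.0084] [0.005 0.036] [468.9 290.8] [161.9  44.5] 4.9
yellow [270. 366.] [0.4794 0.3819 0.006 ] [0.005 0.007] [479.8 381.2] [26. 44.] 5.4
yellow [345. 365.] [0.3994 0.3708 0.0061] [0.005 0.036] [399.4 363.7] [44.4 64.9] 5.5
red [105.  98.] [0.5446 0.1237 0.1989] [0.195 0.201] [546.1 126.1] [60.8 12.7] 88.4
scene
blue [379. 199.] [0.4622 0.3518 0.0433] [0.023 0.053] [452.3 350.3] [ 40.3 107.9] 3.3
blue [395. 205.] [0.5326 0.3594 0.0446] [0.024 0.053] [523.  357.4] [ 41.7 108.8] 3.3
blue [413. 212.] [0.6042 0.3673 0.0454] [0.024 0.053] [594.1 361.5] [ 43.6 105.7] 2.8
orange [340. 209.] [0.504  0.0844 0.1461] [0.136 0.153] [507.5  83.8] [12.5 18.8] 40.5
orange [290. 242.] [ 0.5123 -0.1406  0.1434] [0.135 0.15 ] [ 512.2 -140.9] [ 9.  10.5] 44.1
yellow [395. 216.] [0.5716 0.2927 0.017 ] [0.002 0.035] [517.4 360.6] [268.4 184. ] 4.6
red [361.
[... 245 characters left out ...]

red [305. 270.] [ 0.6116 -0.1781  0.1159] [0.11 0.12] [ 612.  -173.8] [55.3 14.5] 88.7
top
orange [355. 172.] [ 0.7311 -0.1338  0.1478] [0.143 0.155] [ 731.  -133.7] [11.1 12.3] 87.3
orange [275. 173.] [0.7236 0.0923 0.1465] [0.141 0.153] [724.9  93.4] [ 9.2 13.4] 88.6
orange [275. 252.] [0.4972 0.0847 0.1487] [0.142 0.154] [497.7  85. ] [11.6 11. ] 25.6
red [291. 153.] [0.7675 0.0448 0.198 ] [0.193 0.204] [768.1  45.1] [ 8.9 58.8] 88.3
red [366. 217.] [ 0.6075 -0.1645  0.118 ] [0.114 0.123] [ 608.9 -171.2] [54.7 11.8] 86.3
red [259. 231.] [0.5461 0.1245 0.1979] [0.193 0.202] [547.5 127.6] [55.1 12.1] 86.8
red [341. 261.] [ 0.4676 -0.0935  0.1981] [0.193 0.203] [466.3 -92.5] [55.6  8. ] 0.4
```

View pics/13scene.png

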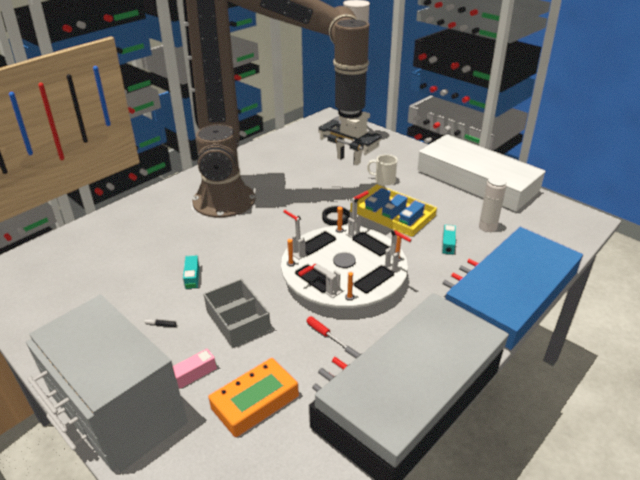

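All three modules lie flat in the tray (379,199), (395,205) and (413,212). Nest d is at the station with its arm standing open, and the other things have not moved. I hand the job in.

```bash
python3 -c "from plant import r; print(r.close_job())"
```

```text
the job is handed in; nothing more can be done
None
```

The job is handed in: modules a, b and d (nest c was empty) lie flat in the tray and the table stands with nest d at the station, after about 41 s; no verdict came back.

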